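Break down a delivered stack of cylinder parts and pile up its spacer plates

ROBOT

A 6-joint arm with a two-finger parallel gripper is mounted at the origin on a cart in front of the work surface, level with it; the furniture and walls round the work are solid. World frame = base frame: x ahead of the robot, y to its left, z up, the work surface at z = 0. Lengths are in m, angles in rad, forces in N, time in s.
With the tool pointing down it reaches from about 0.25 to 0.8 m from the base axis. Payload 3.9 kg.
Tool frame: the origin (TCP) lies on the centre line of the jaws, within the pads' length; the fingertips stand 14 mm ahead of it and the grasp point (between the pads) lies 5 mm behind it (env.tips_ahead is the distance from the TCP to the fingertips, in m); y points along the fingers, z is the direction in which the jaws open and shut, and the axes are right-handed (so a half turn about y gives the same grasp; the last joint's range is limited). The gripper opens to 85 mm and grips with 20 to 120 N. Pads are 22 mm wide; open, the fingers measure 114 mm over their backs; the gripper's body (76 mm by 85 mm) begins 54 mm behind the grasp point. The pads swing forward as they close: fully open they stand 13 mm farther back than shut.
Start: joints at [-1.253, 0.26, -0.138, 1.173, 0, 1.571], TCP at [0.164, -0.499, 0.245] pointing down, gripper open.
Joint ranges: [-2.78, 2.78], [-0.83, 1.72], [-1.28, 1.37], [-1.9, 2.12], [-1.57, 1.48], [-3.14, 3.14]. Speed limits (rad/s): [2.57, 2.57, 3.14, 3.14, 3.14, 3.14].

INTERFACE

Orientations are given as a rotation vector (axis times angle).
In Python, from station import env, camera, job_done gives the robot as it stands.
- The arm moves only by the tool send_rows, never from a script. Its argument "motion" is a list of rows, each a list of 5 numbers: the shift along the tool's x, y, z in cm, then the turn about the tool's y in rad, then the closure, from 0 (fully open) to 1 (shut). In form: [[tx, ty, tz, roll, claw], ...]. A call has exactly 8 rows; each row shifts and turns the pose as measured when the row begins, along the tool's axes as they then stand; what a row does not reach is not made up. A row lasts 1/8 s, in which the tool goes at most 62.5 mm and 10.7 degrees, less where a joint would pass 70% of its speed; a pose out of reach is approached as far as the arm can. A call with a gripper value outside its range is refused whole. The fingers move at their own pace and stop on an object; "squeeze" is the grip in N (left out, the last holds). Time passes only in rows, so rows that do not move let the fingers close, or fill a call up. It gives the time, the measured TCP pose, the force and the opening at its end, in the units of the state.
- env.observe(): the state, without advancing time (a new reading comes with each control period).
- camera(name): name is "scene" or "top" or "wrist"; returns a dict with "img" (384x512x3 uint8, blue, green, red), "fx", "fy", "cx", "cy" (pixels), "R" (3x3) and "t" (3): a world point X has camera coordinates R X + t; the wrist camera has in their place "mount" (4x4, takes a point from camera to tool coordinates, whose origin is the TCP and whose axes are the tool frame's). Camera axes: x right, y down, z forward; pixel columns grow to the right and rows downward; lengths in m; the calibration is good to about 2 mm. A picture is of the moment at which its call begins: read the wrist's pose just before it. There is no depth.
- job_done(): hands the job in, once; it reports no verdict.
The state is a dict: "t": time; "qpos": joint angles; "qvel": joint speeds; "tau": joint torques, N m; "position": TCP position; "tcp_rot": TCP orientation; "force": force on the tool from outside, world axes, zero at the start; "torque": the same for the moment, N m; "opening": finger opening in m.
Only numpy, scipy, OpenCV 4.12 (cv2) and the standard library are available. Lean on these libraries where they do the work, as an engineer would, in place of code of your own. Each camera call takes 0.05 s, during which the arm holds its last target.

TASK

The cylinder parts on the plywood board came stacked with spacer plates between them. Take the stack apart from the top down, one piece at a time: lay the piston flat in the round black rest, the end cap flat and square inside the lips of the blue seat, and both spacer plates flat on top of each other between the corner posts of the grey rack. Set each piece down rather than dropping it, keep the oil bottle and the grease pot where they stand, and let go of everything at the end.

Things in the scene. Friction and masses are not known exactly. Their poses are not given: they have to be found in the camera images.
- stack_board: plywood board, 130 x 130 x 8 mm, fixed to the bench; the stack stands near its middle (within 3 mm each way). Its place and yaw vary. Origin: centre of its underside, on the bench; z up. The stack upward from the board: green plate, end cap, orange plate, piston; their undersides are 8, 18, 30 and 40 mm above the bench.
- piston: pale piston disc with a black seal round it, on top of the stack; 39 mm diameter, 14 mm high, about 50 g. Origin: centre of its underside; z is its axis, up.
- orange_plate: orange plastic spacer plate, 110 x 40 x 10 mm with a 31 mm hole in the middle and a small hole near each end, about 70 g; second from the top, lying over the end cap, which sticks out 8 mm beyond each of its long sides. Origin: centre of its underside; x along its length, y across, z up.
- end_cap: square pale metal end cap, flange 56 x 56 mm and 12 mm thick with a low round boss on top (18 mm high in all; grip it only on the flange, i.e. in the lower 12 mm), about 110 g; under the orange plate, on the green plate. The boss reaches into the hole of the orange plate, which rests on the flange. Origin: centre of its underside; x and y square to its sides, z up.
- green_plate: green plastic spacer plate, same shape as the orange one (110 x 40 x 10 mm, about 70 g), at the bottom of the stack on the board and lying crosswise to the orange one, so that its ends show. Origin: centre of its underside; x along its length, y across, z up.
- piston_rest: round black dish, 76 mm diameter, fixed to the bench: the piston's place. Flat floor 8 mm above the bench, round it a rim 4 mm higher, 31 mm inner radius. Origin: centre of its underside, on the bench; z up.
- cap_seat: square blue seat, 92 x 92 mm, fixed to the bench: the end cap's place. Flat floor 8 mm above the bench, 74 x 74 mm clear between four lips 4 mm higher. Origin: centre of its underside, on the bench; x and y square to its sides, z up.
- plate_rack: grey rack, 146 x 76 mm, fixed to the bench, with steel angle posts at the four corners: the place for the pile of both spacer plates, one on the other in either order, lengthwise along the rack. Flat floor 8 mm above the bench; 128 mm clear lengthwise and 58 mm across between the posts, whose tops are 32 mm above the bench; the long sides are open over the middle 90 mm. Origin: centre of its underside, on the bench; x along its length, y across, z up.
- oil_bottle: bystander: white oil bottle with a yellow spout, 51 mm diameter, 152 mm high, standing at the back; leave it alone. Origin: centre of its underside.
- grease_pot: bystander: white grease pot with a red lid, 69 mm diameter, 54 mm high, standing at the back; leave it alone. Origin: centre of its underside.

How it is judged:
On the way, in this order (a step that is already met when the one before it is completed fails the run):
1. the piston lies flat in the round black rest (horizontal distance between piston and piston_rest below 0.014 m and angle between piston's own z axis and vertical below 0.05 rad and z of piston in the frame of piston_rest between 0.005 and 0.011 m), for 0.2 s.
2. the orange spacer plate lies flat in the rack (horizontal distance between orange_plate and plate_rack below 0.014 m and angle between orange_plate's own z axis and vertical below 0.05 rad and (z of orange_plate in the frame of plate_rack between 0.005 and 0.011 m or z of orange_plate in the frame of plate_rack between 0.015 and 0.021 m) and angle between the x axis of orange_plate and the x axis of plate_rack, either way round below 0.25 rad), for 0.2 s.
3. the end cap lies flat and square inside the lips of the blue seat (horizontal distance between end_cap and cap_seat below 0.014 m and angle between end_cap's own z axis and vertical below 0.05 rad and z of end_cap in the frame of cap_seat between 0.005 and 0.011 m and (angle between the x axis of end_cap and the x axis of cap_seat, either way round below 0.4 rad or angle between the x axis of end_cap and the y axis of cap_seat, either way round below 0.4 rad)), for 0.2 s.
4. the green spacer plate lies flat in the rack, piled with the orange one (horizontal distance between green_plate and plate_rack below 0.014 m and angle between green_plate's own z axis and vertical below 0.05 rad and (z of green_plate in the frame of plate_rack between 0.005 and 0.011 m or z of green_plate in the frame of plate_rack between 0.015 and 0.021 m) and angle between the x axis of green_plate and the x axis of plate_rack, either way round below 0.25 rad), for 0.2 s.
At the end, for the whole second after the job is handed in: Piston in the black rest, end cap in the blue seat (within 0.4 rad of square), both plates piled in the rack (within 0.25 rad of its length): each centre within 14 mm of its place's, height within 3 mm, tilt under 0.05 rad; all released and at rest (all of step 1 and all of step 2 and all of step 3 and all of step 4 and contact force between each of piston, orange_plate, end_cap, green_plate and the fingers below 0.1 N and linear speed of each of piston, orange_plate, end_cap, green_plate below 0.03 m/s); the robot touches nothing.
It fails at once if the piston is dropped or thrown (moves faster than 0.6 m/s while no finger touches it) (linear speed of piston above 0.6 m/s and contact force between piston and the fingers below 0.05 N).
It fails at once if the orange plate is dropped or thrown (moves faster than 0.6 m/s while no finger touches it) (linear speed of orange_plate above 0.6 m/s and contact force between orange_plate and the fingers below 0.05 N).
It fails at once if the end cap is dropped or thrown (moves faster than 0.6 m/s while no finger touches it) (linear speed of end_cap above 0.6 m/s and contact force between end_cap and the fingers below 0.05 N).
It fails at once if the green plate is dropped or thrown (moves faster than 0.6 m/s while no finger touches it) (linear speed of green_plate above 0.6 m/s and contact force between green_plate and the fingers below 0.05 N).
It fails at once if the oil bottle or the grease pot is shifted more than 25 mm or tipped (distance of any of oil_bottle, grease_pot from where it was at the start of the episode above 0.025 m or angle between any of oil_bottle, grease_pot's own z axis and vertical above 0.3 rad).
It also fails if it takes over 122 s, if anything falls off the work surface, if the arm or the gripper's body presses on something with over 40 N, if the wrist force passes 120 N, or if a joint passes its speed limit or range.

## Working session

There is one attempt and no reset: what is moved stays moved. The work goes in short steps, Python scripts to look and compute and a tool call to move; the robot and the scene stay as the last step left them, time stands still between calls to the robot, and variables do not carry over. Pictures are saved under pics/ and viewed, and the job is handed in when it is done.

Besides the shell and the picture viewer there is one more tool, called by a JSON object that holds its "api" and its "payload", one argument or row to a line. send_rows: Moves the arm, as the interface text tells. Its arguments: {"type":"object","properties":{"motion":{"type":"array","items":{"type":"array","items":{"type":"number"}}},"squeeze":{"type":"number"}},"required":["motion"]}

```bash
ls; mkdir -p pics
python3 - <<'E'
from station import env,camera
import cv2
s=env.observe()
for k in('t','position','tcp_rot','opening','force'):print(k,s[k])
print(env.tips_ahead)
for n in('scene','top','wrist'):
    c=camera(n);cv2.imwrite(f'pics/{n}0.png',c['img'])
    print(n,{k:c[k] for k in c if k!='img'})
E
```

```text
pics
t 0.0
position [ 0.16385232 -0.49810048  0.2444653 ]
tcp_rot [-0.32879355  2.05184276 -2.04791877]
opening 0.08541254141298625
force [ 0.31490129 -0.10466815  0.51437857]
0.014
scene {'fx': 403.8487980947068, 'fy': 403.8487980947068, 'cx': 254.41193410858583, 'cy': 195.6836949574222, 'R': array([[-0.90520365, -0.42482479, -0.01141282],
       [-0.23229764,  0.51710382, -0.82379697],
       [ 0.35587099, -0.74305285, -0.56677006]]), 't': array([0.54785806, 0.18561514, 1.13134934])}
top {'fx': 354.3421645357706, 'fy': 354.3421645357706, 'cx': 250.0722672099436, 'cy': 193.48658746206175, 'R': array([[ 3.37269158e-02, -9.99413048e-01,  6.00457045e-03],
       [-9.79058452e-01, -3.42457096e-02, -2.00678298e-01],
       [ 2.00766141e-01,  8.89434636e-04, -9.79638793e-01]]), 't': array([-0.03640615,  0.59827227,  0.80937996])}
wrist {'fx': 333.50262954351984, 'fy': 333.50262954351984, 'cx': 254.02591922490555, 'cy': 194.19025246179197, 'mount': array([[-5.70521105e-04,  9.58540071e-01,  2.84957203e-01,
        -7.30721817e-02],
       [ 1.52103687e-04, -2.84957163e-01,  9.58540240e-01,
        -1.27537244e-01],
       [ 9.99999826e-01,  5.90210478e-04,  1.67765962e-05,
        -1.07343809e-03],
       [ 0.00000000e+00,  0.00000000e+00,  0.00000000e+00,
         1.00000000e+00]])}
```

View pics/top0.png

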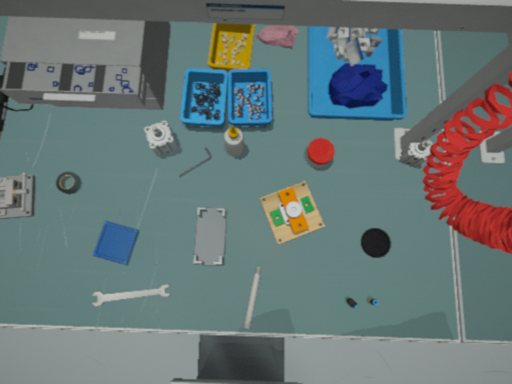

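View pics/scene0.png

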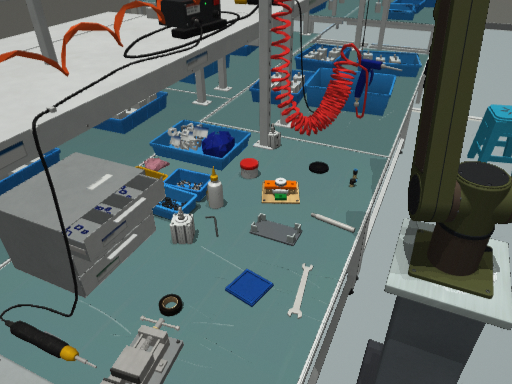

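View pics/wrist0.png

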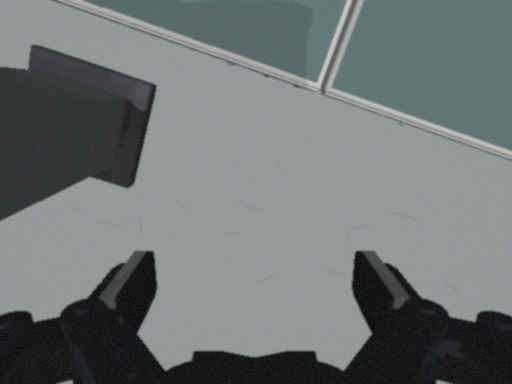

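The top view shows the stack at about (292,212), the rack at (210,236), the seat at (117,243) and the rest at (376,243). I'll enlarge these.

Run:
```python
import cv2,numpy as np
im=cv2.imread('pics/top0.png')
def crop(x,y,w,h,k):
    c=cv2.resize(im[y:y+h,x:x+w],None,fx=k,fy=k,interpolation=cv2.INTER_CUBIC)
    return c
cv2.imwrite('pics/c_stack.png',crop(252,172,80,80,7))
a=np.hstack([crop(85,210,66,66,6),crop(343,210,66,66,6)])
cv2.imwrite('pics/c_seat_rest.png',a)
cv2.imwrite('pics/c_rack.png',crop(175,200,70,75,7))
```

```text
(no output)
```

View pics/c_stack.png

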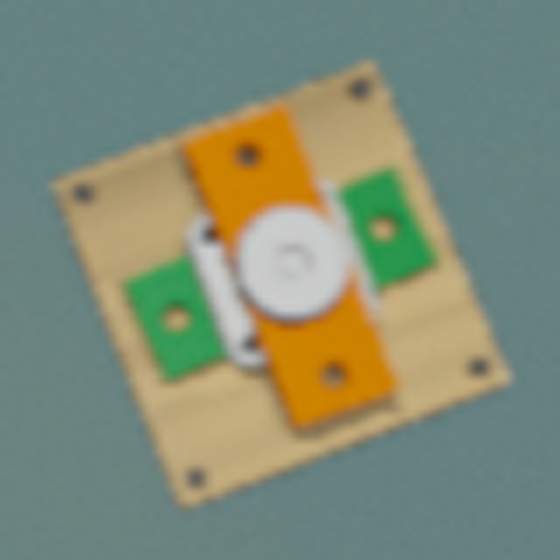

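View pics/c_seat_rest.png

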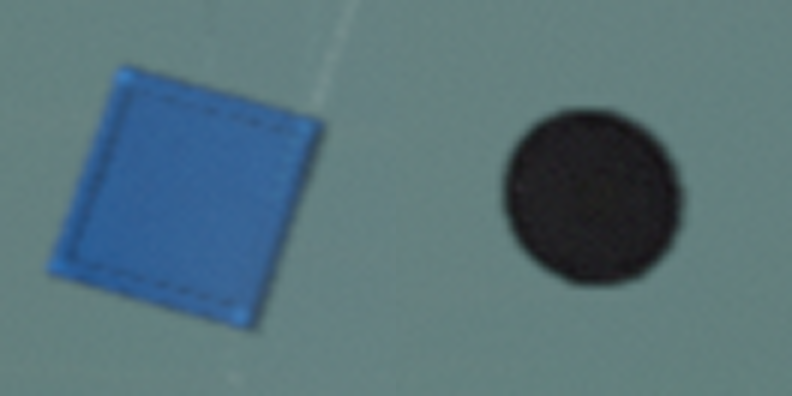

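View pics/c_rack.png

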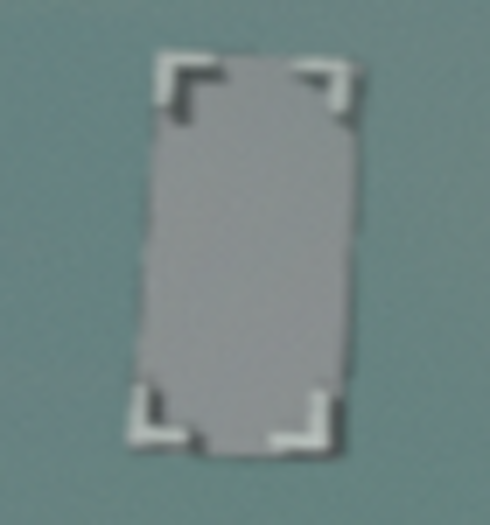

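```bash
cat > h.py <<'E'
import numpy as np, cv2
from scipy.spatial.transform import Rotation as Ro
from station import env,camera
def back(c,uv,z):
    uv=np.atleast_2d(np.asarray(uv,float)); d=np.c_[(uv[:,0]-c['cx'])/c['fx'],(uv[:,1]-c['cy'])/c['fy'],np.ones(len(uv))]
    R=np.asarray(c['R']);t=np.asarray(c['t']);o=-R.T@t;w=d@R
    return o+w*((z-o[2])/w[:,2])[:,None]
def wristcam(name=None):
    s=env.observe();c=camera('wrist')
    Rt=Ro.from_rotvec(s['tcp_rot']).as_matrix();M=np.asarray(c['mount'])
    Rc=Rt@M[:3,:3];tc=Rt@M[:3,3]+s['position']
    c['R']=Rc.T;c['t']=-Rc.T@tc
    if name:cv2.imwrite(name,c['img'])
    return c,s
def rect(P): # centre, length dirs
    P=P[:,:2]; n=len(P); return P.mean(0),[round(float(np.linalg.norm(P[(i+1)%n]-P[i])),4) for i in range(n)],[round(float(np.degrees(np.arctan2(*(P[(i+1)%n]-P[i])[::-1]))),1) for i in range(n)]
def st():
    s=env.observe();R=Ro.from_rotvec(s['tcp_rot']).as_matrix()
    print('t',round(s['t'],2),'pos',np.round(s['position'],4),'open',round(s['opening'],4),'F',np.round(s['force'],1))
    print('toolx',np.round(R[:,0],3),'tooly',np.round(R[:,1],3),'toolz',np.round(R[:,2],3),'z yaw',round(float(np.degrees(np.arctan2(R[1,2],R[0,2]))),1))
    print('qpos',np.round(s['qpos'],2))
    return s,R
def goto(target,toolz_yaw=None,tipz=None):
    s,R=st(); d=np.asarray(target)-s['position']; print('d tool cm',np.round(100*R.T@d,2))
    if toolz_yaw is not None:
        cur=np.arctan2(R[1,2],R[0,2]);e=(np.radians(toolz_yaw)-cur+np.pi/2)%np.pi-np.pi/2
        print('roll (about tool y; down => neg world yaw)',round(float(-e),3))
E
python3 - <<'E'
from h import *
c=camera('top')
f=lambda L,k,x,y:[((u+.5)/k-.5+x,(v+.5)/k-.5+y) for u,v in L]
S=lambda L:f(L,7,252,172)
print('board',rect(back(c,S([(372,63),(510,378),(185,505),(53,185)]),.008)))
print('piston',back(c,S([(293,262)]),.054))
o=back(c,S([(249,154),(335,373)]),.040);print('orange',o.mean(0),rect(o))
print('orange corners',rect(back(c,S([(183,142),(288,105),(398,385),(298,428)]),.040)))
g=back(c,S([(177,317),(384,228)]),.018);print('green',g.mean(0),rect(g))
print('rest',back(c,f([(197,197)],6,343,210),.012))
print('seat',rect(back(c,f([(124,68),(322,122),(255,328),(52,270)],6,85,210),.012)))
print('rack',rect(back(c,f([(157,52),(355,62),(330,448),(128,442)],7,175,200),.032)))
print('bottle,pot',back(c,[(235,150)],0.05),back(c,[(320,152)],.054))
st()
E
```

```text
board (array([ 0.56594237, -0.12451778]), [0.1275, 0.1284, 0.127, 0.1289], [-156.5, 113.0, 23.7, -66.8])
piston [[ 0.56542211 -0.12352139  0.054     ]]
orange [ 0.56751073 -0.12477281  0.04      ] (array([ 0.56751073, -0.12477281]), [0.084, 0.084], [-158.1, 21.9])
orange corners (array([ 0.56721157, -0.12462485]), [0.0405, 0.1076, 0.0388, 0.1098], [-68.3, -158.3, 115.0, 22.7])
green [ 0.56735933 -0.12361872  0.018     ] (array([ 0.56735933, -0.12361872]), [0.0832, 0.0832], [-64.8, 115.2])
rest [[ 0.49395476 -0.33699658  0.012     ]]
seat (array([0.47204593, 0.31759773]), [0.0884, 0.0883, 0.0893, 0.0877], [-103.1, 167.3, 76.5, -13.3])
rack (array([0.49662479, 0.08172892]), [0.0713, 0.1363, 0.0704, 0.1377], [-90.9, 179.1, 90.3, -0.5])
bottle,pot [[0.71316333 0.02639785 0.05      ]] [[ 0.71422532 -0.1896567   0.054     ]]
t 0.2 pos [ 0.1639 -0.4983  0.2448] open 0.0855 F [-0.2 -0.7 -0.2]
toolx [-0.95  -0.312  0.   ] tooly [-0.     0.001 -1.   ] toolz [ 0.312 -0.95  -0.001] z yaw -71.8
qpos [-1.25  0.26 -0.14  1.17 -0.    1.57]
```

Run:
```python
from h import *
goto([.566,-.124,.245],113-180)
```

```text
t 0.2 pos [ 0.1639 -0.4983  0.2448] open 0.0855 F [-0.2 -0.7 -0.2]
toolx [-0.95  -0.312  0.   ] tooly [-0.     0.001 -1.   ] toolz [ 0.312 -0.95  -0.001] z yaw -71.8
qpos [-1.25  0.26 -0.14  1.17 -0.    1.57]
d tool cm [-4.989e+01  1.000e-02 -2.299e+01]
roll (about tool y; down => neg world yaw) -0.084
```

{"api": "send_rows", "payload": {
  "motion": [
    [-3.5, 0, -1.6, 0, 0],
    [-5, 0, -2.3, 0, 0],
    [-5, 0, -2.3, 0, 0],
    [-5, 0, -2.3, 0, 0],
    [-5, 0, -2.3, 0, 0],
    [-5, 0, -2.3, 0, 0],
    [-5, 0, -2.3, 0, 0],
    [-5, 0, -2.3, 0, 0.3]
  ],
  "squeeze": 30
}}

```text
t: 1.2
position: [0.482, -0.2054, 0.2436]
tcp_rot: [-0.32, 2.055, -2.055]
force: [0.4, -1.7, 0.8]
opening: 0.0699
```

Run:
```python
from h import *
goto([.566,-.124,.245],113-180)
```

```text
t 1.2 pos [ 0.482  -0.2054  0.2436] open 0.0699 F [ 0.4 -1.7  0.8]
toolx [-0.953 -0.304  0.   ] tooly [-0. -0. -1.] toolz [ 0.304 -0.953  0.   ] z yaw -72.3
qpos [-0.4   0.26 -0.14  1.17 -0.    2.43]
d tool cm [-10.47  -0.15  -5.2 ]
roll (about tool y; down => neg world yaw) -0.093
```

{"api": "send_rows", "payload": {
  "motion": [
    [-4, 1, -2, -0.04, 0.45],
    [-4, 3, -2, -0.05, 0.45],
    [-2.5, 3, -1.2, 0, 0.45],
    [0, 2, 0, 0, 0.45],
    [0, 1, 0, 0, 0.45],
    [0, 0, 0, 0, 0.45],
    [0, 0, 0, 0, 0.45],
    [0, 0, 0, 0, 0.45]
  ]
}}

```text
t: 2.2
position: [0.5698, -0.1151, 0.1418]
tcp_rot: [-0.408, 1.993, -1.998]
force: [-0.7, -0.6, 0.1]
opening: 0.0471
```

Run:
```python
from h import *
goto([.566,-.124,.12],113-180)
wristcam('pics/w1.png')
```

```text
t 2.2 pos [ 0.5698 -0.1151  0.1418] open 0.0471 F [-0.7 -0.6  0.1]
toolx [-0.918 -0.396 -0.003] tooly [ 0.004 -0.001 -1.   ] toolz [ 0.396 -0.918  0.003] z yaw -66.7
qpos [-0.2   0.41 -0.19  0.96 -0.    2.54]
d tool cm [0.71 2.18 0.66]
roll (about tool y; down => neg world yaw) 0.006
```

View pics/w1.png

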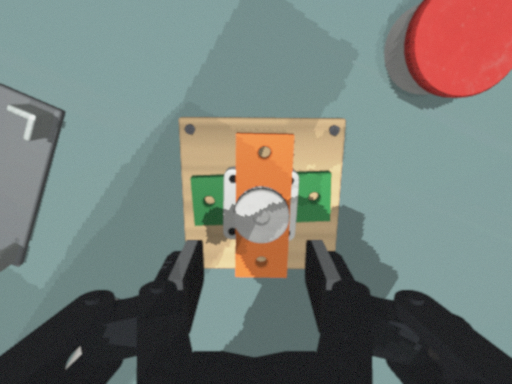

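Run:
```python
from h import *
im=cv2.imread('pics/w1.png');cv2.imwrite('pics/w1c.png',cv2.resize(im[110:285,170:360],None,fx=4,fy=4,interpolation=cv2.INTER_CUBIC)[:600])
```

```text
(no output)
```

View pics/w1c.png

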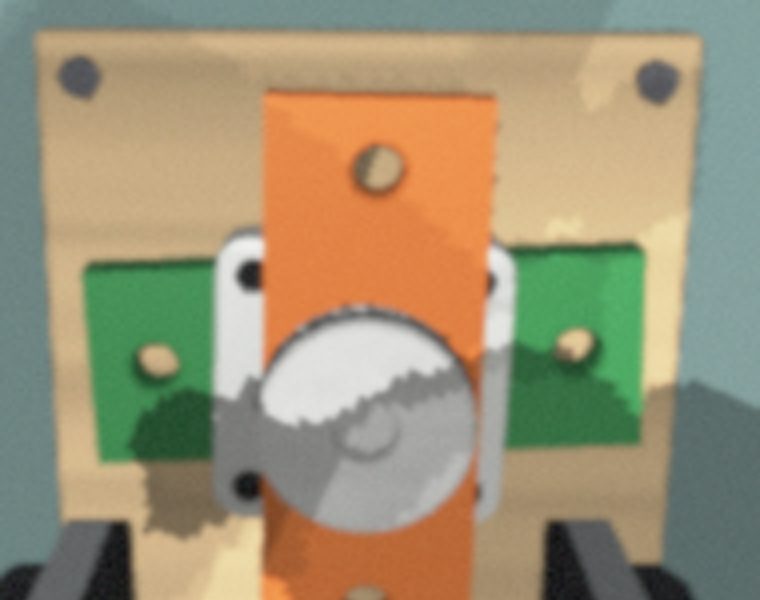

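Run:
```python
from h import *
c,s=wristcam()
print('piston',back(c,[(262,215.2)],.054))
o=back(c,[(264.7,152.2),(261.5,260)],.040);print('orange',o.mean(0),rect(o)[1:])
g=back(c,[(209.2,200.2),(314,196.2)],.018);print('green',g.mean(0),rect(g)[1:])
goto([.566,-.124,.120])
```

```text
piston [[ 0.56668246 -0.12168791  0.054     ]]
orange [ 0.56707182 -0.12272384  0.04      ] ([0.0826, 0.0826], [-157.8, 22.2])
green [ 0.56797635 -0.12172875  0.018     ] ([0.0828, 0.0828], [-64.4, 115.6])
t 2.3 pos [ 0.5699 -0.115   0.1418] open 0.0471 F [-0.1  0.1 -0.4]
toolx [-0.918 -0.396 -0.004] tooly [ 0.004 -0.001 -1.   ] toolz [ 0.396 -0.918  0.003] z yaw -66.6
qpos [-0.2   0.41 -0.19  0.96 -0.    2.54]
d tool cm [0.73 2.18 0.66]
```

{"api": "send_rows", "payload": {
  "motion": [
    [0.65, 0, 0.57, 0, 0.25],
    [0, 2, 0, 0, 0.25],
    [0, 2, 0, 0, 0.25],
    [0, 1.5, 0, 0, 0.25],
    [0, 1, 0, 0, 0.25],
    [0, 0.5, 0, 0, 0.25],
    [0, 0, 0, 0, 0.25],
    [0, 0, 0, 0, 0.25]
  ]
}}

```text
t: 3.3
position: [0.5679, -0.1263, 0.0725]
tcp_rot: [-0.401, 1.989, -2.0]
force: [0.5, 0.7, 0.4]
opening: 0.0639
```

Run:
```python
from h import *
goto([.566,-.1225,.0565],113-180)
```

```text
t 3.3 pos [ 0.5679 -0.1263  0.0725] open 0.0639 F [0.5 0.7 0.4]
toolx [-0.919 -0.395 -0.008] tooly [ 0.01  -0.004 -1.   ] toolz [ 0.395 -0.919  0.007] z yaw -66.8
qpos [-0.22  0.47 -0.3   0.79 -0.    2.52]
d tool cm [ 0.04  1.59 -0.43]
roll (about tool y; down => neg world yaw) 0.004
```

{"api": "send_rows", "payload": {
  "motion": [
    [0, 0.5, -0.3, 0, 0.25],
    [0, 0.5, 0, 0, 0.25],
    [0, 0.5, 0, 0, 0.25],
    [0, 0, 0, 0, 0.25],
    [0, 0, 0, 0, 0.25],
    [0, 0, 0, 0, 0.25],
    [0, 0, 0, 0, 0.25],
    [0, 0, 0, 0, 0.25]
  ]
}}

```text
t: 4.3
position: [0.5676, -0.1234, 0.0574]
tcp_rot: [-0.399, 1.987, -2.0]
force: [0.1, -0.0, 0.8]
opening: 0.0639
```

Run:
```python
from h import *
goto([.566,-.1225,.0565],113-180)
wristcam('pics/w2.png')
```

```text
t 4.3 pos [ 0.5676 -0.1234  0.0574] open 0.0639 F [ 0.1 -0.   0.8]
toolx [-0.919 -0.395 -0.009] tooly [ 0.012 -0.004 -1.   ] toolz [ 0.395 -0.919  0.009] z yaw -66.7
qpos [-0.21  0.48 -0.32  0.76 -0.    2.52]
d tool cm [ 0.12  0.09 -0.15]
roll (about tool y; down => neg world yaw) 0.005
```

View pics/w2.png

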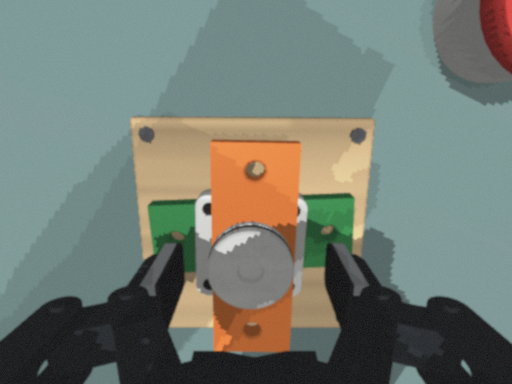

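{"api": "send_rows", "payload": {
  "motion": [
    [0.1, 0.1, -0.1, 0, 0.4],
    [0, 0, 0, 0, 0.5],
    [0, 0, 0, 0, 0.6],
    [0, 0, 0, 0, 0.8],
    [0, 0, 0, 0, 0.8],
    [0, 0, 0, 0, 0.8],
    [0, 0, 0, 0, 0.8],
    [0, 0, 0, 0, 0.8]
  ],
  "squeeze": 30
}}

```text
t: 5.35
position: [0.5664, -0.1229, 0.0568]
tcp_rot: [-0.399, 1.987, -2.0]
force: [-0.5, 0.2, 0.1]
opening: 0.0374
```

Run:
```python
from h import *
goto([.566,-.1225,.0565],113-180)
wristcam('pics/w3.png')
```

```text
t 5.35 pos [ 0.5664 -0.1229  0.0568] open 0.0374 F [-0.5  0.2  0.1]
toolx [-0.919 -0.395 -0.01 ] tooly [ 0.012 -0.004 -1.   ] toolz [ 0.395 -0.919  0.009] z yaw -66.7
qpos [-0.21  0.48 -0.32  0.75 -0.    2.52]
d tool cm [ 0.02  0.02 -0.05]
roll (about tool y; down => neg world yaw) 0.005
```

View pics/w3.png

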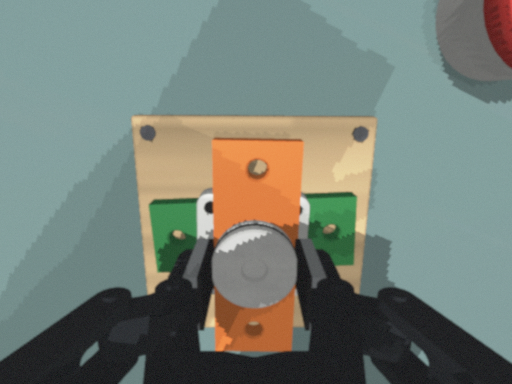

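{"api": "send_rows", "payload": {
  "motion": [
    [0, -0.5, 0, 0, 0.8],
    [0, -1, 0, 0, 0.8],
    [0, -1.5, 0, 0, 0.8],
    [0, -2, 0, 0, 0.8],
    [0, -1.5, 0, 0, 0.8],
    [0, -0.5, 0, 0, 0.8],
    [0, 0, 0, 0, 0.8],
    [0, 0, 0, 0, 0.8]
  ]
}}

```text
t: 6.4
position: [0.5659, -0.1227, 0.1327]
tcp_rot: [-0.397, 1.985, -2.0]
force: [-0.6, 0.2, -1.3]
opening: 0.0374
```

Run:
```python
from h import *
goto([.494,-.336,.120])
wristcam('pics/w4.png')
```

```text
t 6.4 pos [ 0.5659 -0.1227  0.1327] open 0.0374 F [-0.6  0.2 -1.3]
toolx [-0.919 -0.395 -0.011] tooly [ 0.015 -0.005 -1.   ] toolz [ 0.395 -0.919  0.01 ] z yaw -66.7
qpos [-0.21  0.41 -0.22  0.92 -0.    2.52]
d tool cm [15.05  1.26 16.75]
```

View pics/w4.png

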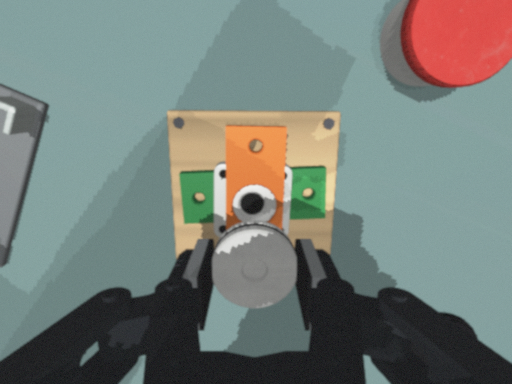

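{"api": "send_rows", "payload": {
  "motion": [
    [1, 0, 1.1, 0, 0.8],
    [2.2, 0, 2.4, 0, 0.8],
    [2.5, 0, 2.8, 0, 0.8],
    [2.5, 0, 2.8, 0, 0.8],
    [2.5, 0, 2.8, 0, 0.8],
    [1.5, 0, 1.7, 0, 0.8],
    [0.8, 0, 0.9, 0, 0.8],
    [0, 0, 0, 0, 0.8]
  ]
}}

```text
t: 7.45
position: [0.4967, -0.3168, 0.1285]
tcp_rot: [-0.404, 1.992, -2.002]
force: [-0.3, -0.2, -0.8]
opening: 0.0372
```

Run:
```python
from h import *
goto([.494,-.336,.050])
wristcam('pics/w5.png')
```

```text
t 7.45 pos [ 0.4967 -0.3168  0.1285] open 0.0372 F [-0.3 -0.2 -0.8]
toolx [-0.919 -0.393 -0.004] tooly [ 0.007 -0.004 -1.   ] toolz [ 0.393 -0.919  0.006] z yaw -66.8
qpos [-0.57  0.43 -0.19  0.94  0.    2.17]
d tool cm [1.03 7.85 1.61]
```

View pics/w5.png

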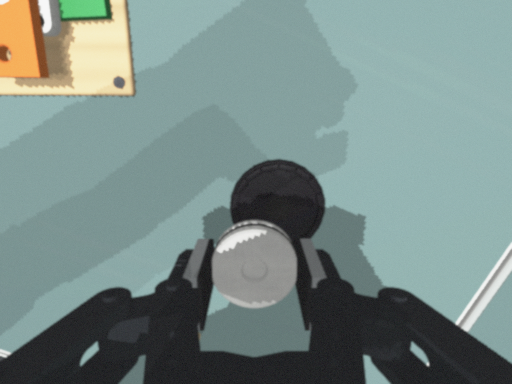

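Run:
```python
from h import *
c,s=wristcam()
P=back(c,[(278,206),(231,206),(325,206),(278,160)],.012);print(P, np.linalg.norm(P[1]-P[2]),np.linalg.norm(P[0]-P[3]))
```

```text
[[ 0.49626995 -0.33620701  0.012     ]
 [ 0.48202389 -0.3028709   0.012     ]
 [ 0.51053937 -0.36959777  0.012     ]
 [ 0.52897527 -0.32137098  0.012     ]] 0.07256450698803403 0.03591303107996326
```

{"api": "send_rows", "payload": {
  "motion": [
    [0.5, 1, 0.9, 0, 0.8],
    [0.4, 2, 0.6, 0, 0.8],
    [0, 2, 0, 0, 0.8],
    [0, 1.5, 0, 0, 0.8],
    [0, 1, 0, 0, 0.8],
    [0, 0.5, 0, 0, 0.8],
    [0, 0.3, 0, 0, 0.8],
    [0, 0, 0, 0, 0.8]
  ]
}}

```text
t: 8.55
position: [0.4976, -0.3322, 0.0416]
tcp_rot: [-0.41, 1.985, -1.998]
force: [0.1, -0.2, -0.9]
opening: 0.0373
```

Run:
```python
from h import *
goto([.495,-.336,.0253])
```

```text
t 8.55 pos [ 0.4976 -0.3322  0.0416] open 0.0373 F [ 0.1 -0.2 -0.9]
toolx [-0.916 -0.401 -0.005] tooly [ 0.008 -0.004 -1.   ] toolz [ 0.401 -0.916  0.007] z yaw -66.4
qpos [-0.59  0.53 -0.29  0.75  0.    2.14]
d tool cm [0.4  1.63 0.23]
```

{"api": "send_rows", "payload": {
  "motion": [
    [0.4, 0.3, 0.2, 0, 0.8],
    [0, 0.4, 0, 0, 0.8],
    [0, 0.3, 0, 0, 0.8],
    [0, 0.2, 0, 0, 0.8],
    [0, 0.15, 0, 0, 0.8],
    [0, 0.1, 0, 0, 0.8],
    [0, 0.1, 0, 0, 0.8],
    [0, 0, 0, 0, 0.8]
  ]
}}

```text
t: 9.55
position: [0.4955, -0.3366, 0.0263]
tcp_rot: [-0.408, 1.983, -1.999]
force: [0.6, -0.9, -1.6]
opening: 0.0371
```

Run:
```python
from h import *
goto([.495,-.336,.0250])
wristcam('pics/w6.png')
```

```text
t 9.55 pos [ 0.4955 -0.3366  0.0263] open 0.0371 F [ 0.6 -0.9 -1.6]
toolx [-0.916 -0.401 -0.007] tooly [ 0.01  -0.006 -1.   ] toolz [ 0.401 -0.916  0.009] z yaw -66.4
qpos [-0.6   0.54 -0.3   0.71  0.    2.13]
d tool cm [ 0.02  0.12 -0.07]
```

View pics/w6.png

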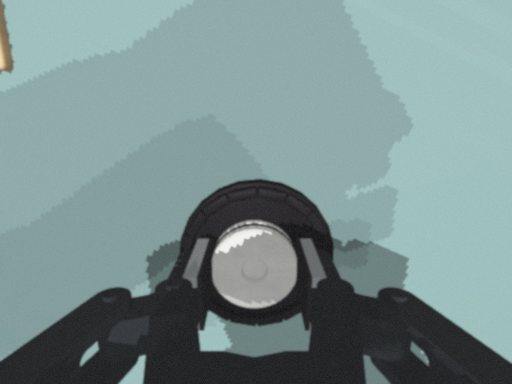

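{"api": "send_rows", "payload": {
  "motion": [
    [0, 0.08, 0, 0, 0.8],
    [0, 0.08, 0, 0, 0.8],
    [0, 0.05, 0, 0, 0.8],
    [0, 0, 0, 0, 0.8],
    [0, 0, 0, 0, 0.8],
    [0, 0, 0, 0, 0.8],
    [0, 0, 0, 0, 0.8],
    [0, 0, 0, 0, 0.8]
  ]
}}

```text
t: 10.6
position: [0.4957, -0.3368, 0.0248]
tcp_rot: [-0.407, 1.982, -1.999]
force: [-0.7, -0.2, 0.6]
opening: 0.0378
```

{"api": "send_rows", "payload": {
  "motion": [
    [0, 0, 0, 0, 0.4],
    [0, 0, 0, 0, 0.3],
    [0, 0, 0, 0, 0.25],
    [0, -0.5, 0, 0, 0.2],
    [0, -1.5, 0, 0, 0.2],
    [0, -2, 0, 0, 0.2],
    [0, -2.5, 0, 0, 0.2],
    [0, -1, 0, 0, 0.2]
  ]
}}

```text
t: 11.6
position: [0.4952, -0.3365, 0.1043]
tcp_rot: [-0.407, 1.981, -2.0]
force: [-0.0, 0.4, 0.0]
opening: 0.0683
```

Run:
```python
from h import *
goto([.5665,-.1230,.12],112.5-180)
wristcam('pics/w7.png')
```

```text
t 11.6 pos [ 0.4952 -0.3365  0.1043] open 0.0683 F [-0.   0.4  0. ]
toolx [-0.916 -0.401 -0.007] tooly [ 0.011 -0.007 -1.   ] toolz [ 0.401 -0.916  0.011] z yaw -66.4
qpos [-0.6   0.46 -0.21  0.88  0.    2.13]
d tool cm [-15.1   -1.64 -16.68]
roll (about tool y; down => neg world yaw) 0.02
```

View pics/w7.png

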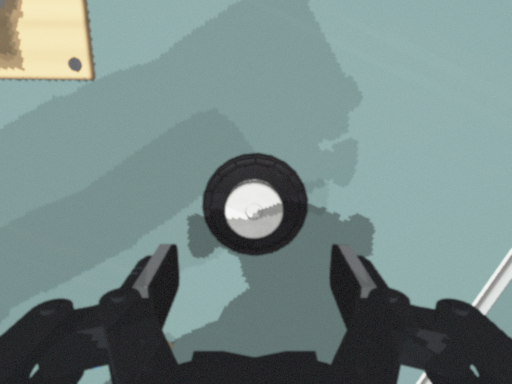

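{"api": "send_rows", "payload": {
  "motion": [
    [-1, -0.6, -1.1, 0, 0.2],
    [-2.2, -0.4, -2.4, 0, 0.2],
    [-2.6, -0.2, -2.9, 0.02, 0.2],
    [-2.6, 0, -2.9, 0, 0.2],
    [-2.6, 0, -2.9, 0, 0.2],
    [-1.8, 0, -2, 0, 0.2],
    [-0.8, 0, -1, 0, 0.2],
    [0, 0, 0, 0, 0.2]
  ]
}}

```text
t: 12.65
position: [0.5609, -0.1313, 0.1138]
tcp_rot: [-0.394, 2.0, -2.008]
force: [-0.9, 0.6, -0.4]
opening: 0.0681
```

Run:
```python
from h import *
goto([.567,-.1230,.045],112.3-180)
wristcam('pics/w8.png')
```

```text
t 12.65 pos [ 0.5609 -0.1313  0.1138] open 0.0681 F [-0.9  0.6 -0.4]
toolx [-0.924 -0.383 -0.004] tooly [ 0.006 -0.003 -1.   ] toolz [ 0.383 -0.924  0.005] z yaw -67.5
qpos [-0.23  0.43 -0.25  0.89 -0.    2.52]
d tool cm [-0.85  6.88 -0.57]
roll (about tool y; down => neg world yaw) 0.004
```

View pics/w8.png

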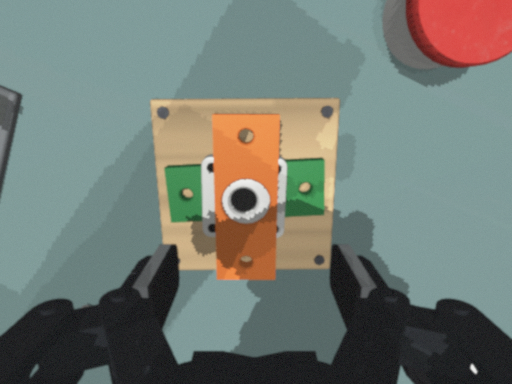

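Run:
```python
from h import *
c,s=wristcam()
o=back(c,[(246,136),(246.7,260.5)],.040);print('orange',o.mean(0),rect(o)[1:])
print(back(c,[(246,200.5)],.036))
```

```text
orange [ 0.56660128 -0.12345622  0.04      ] ([0.0825, 0.0825], [-157.5, 22.5])
[[ 0.56603924 -0.12335153  0.036     ]]
```

{"api": "send_rows", "payload": {
  "motion": [
    [-0.5, 0.5, -0.3, 0, 0.2],
    [-0.3, 1.5, -0.2, 0, 0.2],
    [0, 1.5, 0, 0, 0.2],
    [0, 1, 0, 0, 0.2],
    [0, 0.5, 0, 0, 0.2],
    [0, 0.2, 0, 0, 0.2],
    [0, 0, 0, 0, 0.2],
    [0, 0, 0, 0, 0.2]
  ]
}}

```text
t: 13.75
position: [0.5656, -0.1274, 0.0573]
tcp_rot: [-0.39, 2.004, -2.012]
force: [0.8, 0.1, 0.7]
opening: 0.0683
```

Run:
```python
from h import *
goto([.567,-.1230,.045],112.3-180)
```

```text
t 13.75 pos [ 0.5656 -0.1274  0.0573] open 0.0683 F [0.8 0.1 0.7]
toolx [-0.926 -0.377 -0.002] tooly [ 0.004 -0.003 -1.   ] toolz [ 0.377 -0.926  0.005] z yaw -67.8
qpos [-0.22  0.49 -0.31  0.77 -0.    2.53]
d tool cm [-0.29  1.23 -0.35]
roll (about tool y; down => neg world yaw) -0.002
```

{"api": "send_rows", "payload": {
  "motion": [
    [-0.25, 0.4, -0.3, 0, 0.2],
    [0, 0.4, 0, 0, 0.2],
    [0, 0.3, 0, 0, 0.2],
    [0, 0.1, 0, 0, 0.2],
    [0, 0, 0, 0, 0.2],
    [0, 0, 0, 0, 0.2],
    [0, 0, 0, 0, 0.2],
    [0, 0, 0, 0, 0.2]
  ]
}}

```text
t: 14.75
position: [0.5676, -0.1235, 0.0453]
tcp_rot: [-0.389, 2.002, -2.012]
force: [-1.0, 0.7, -0.1]
opening: 0.0679
```

Run:
```python
from h import *
goto([.5665,-.1232,.0445],112.3-180)
```

```text
t 14.75 pos [ 0.5676 -0.1235  0.0453] open 0.0679 F [-1.   0.7 -0.1]
toolx [-0.926 -0.378 -0.004] tooly [ 0.006 -0.004 -1.   ] toolz [ 0.378 -0.926  0.006] z yaw -67.8
qpos [-0.21  0.5  -0.33  0.74 -0.    2.54]
d tool cm [ 0.09  0.08 -0.07]
roll (about tool y; down => neg world yaw) -0.002
```

{"api": "send_rows", "payload": {
  "motion": [
    [0.05, 0.05, -0.05, 0, 0.4],
    [0, 0, 0, 0, 0.5],
    [0, 0, 0, 0, 0.6],
    [0, 0, 0, 0, 0.8],
    [0, 0, 0, 0, 0.8],
    [0, 0, 0, 0, 0.8],
    [0, 0, 0, 0, 0.8],
    [0, 0, 0, 0, 0.8]
  ],
  "squeeze": 35
}}

```text
t: 15.75
position: [0.5672, -0.1233, 0.0452]
tcp_rot: [-0.388, 2.002, -2.012]
force: [0.3, -0.2, 0.7]
opening: 0.0389
```

{"api": "send_rows", "payload": {
  "motion": [
    [0, -0.3, 0, 0, 0.8],
    [0, -0.6, 0, 0, 0.8],
    [0, -1, 0, 0, 0.8],
    [0, -1.5, 0, 0, 0.8],
    [0, -1.5, 0, 0, 0.8],
    [0, -0.7, 0, 0, 0.8],
    [0, 0, 0, 0, 0.8],
    [0, 0, 0, 0, 0.8]
  ]
}}

```text
t: 16.75
position: [0.5671, -0.1231, 0.1059]
tcp_rot: [-0.387, 2.001, -2.012]
force: [0.6, -0.1, -1.1]
opening: 0.0391
```

Run:
```python
from h import *
goto([.497,.083,.1],89.3-180)
wristcam('pics/w9.png')
```

```text
t 16.75 pos [ 0.5671 -0.1231  0.1059] open 0.0391 F [ 0.6 -0.1 -1.1]
toolx [-0.926 -0.378 -0.005] tooly [ 0.007 -0.004 -1.   ] toolz [ 0.378 -0.926  0.007] z yaw -67.8
qpos [-0.21  0.44 -0.25  0.87 -0.    2.54]
d tool cm [ -1.29   0.46 -21.73]
roll (about tool y; down => neg world yaw) 0.399
```

View pics/w9.png

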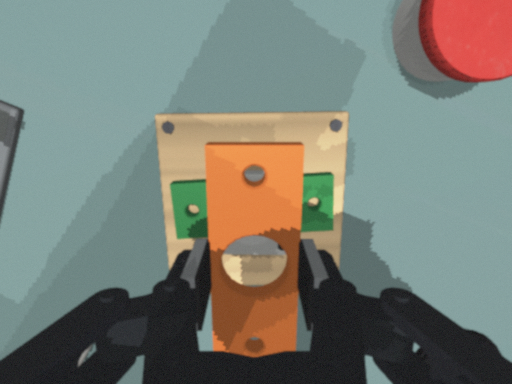

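{"api": "send_rows", "payload": {
  "motion": [
    [0, 0, -1, 0.08, 0.8],
    [0, 0, -2, 0.1, 0.8],
    [0, 0, -3, 0.1, 0.8],
    [0.5, 0, -3, 0.08, 0.8],
    [1.5, 0, -3, 0.04, 0.8],
    [1.5, 0, -3, 0, 0.8],
    [1, 0, -1.5, 0, 0.8],
    [0, 0, 0, 0, 0.8]
  ]
}}

```text
t: 17.8
position: [0.499, 0.0135, 0.1012]
tcp_rot: [-0.016, 2.237, -2.191]
force: [-0.2, -0.8, -1.9]
opening: 0.0391
```

Run:
```python
from h import *
goto([.497,.083,.1],89.3-180)
wristcam('pics/w10.png')
```

```text
t 17.8 pos [0.499  0.0135 0.1012] open 0.0391 F [-0.2 -0.8 -1.9]
toolx [-1.    -0.015 -0.001] tooly [ 0.     0.021 -1.   ] toolz [ 0.015 -1.    -0.021] z yaw -89.1
qpos [ 0.01  0.33 -0.45  0.79  0.02  3.14]
d tool cm [ 0.09  0.27 -6.95]
roll (about tool y; down => neg world yaw) 0.027
```

View pics/w10.png

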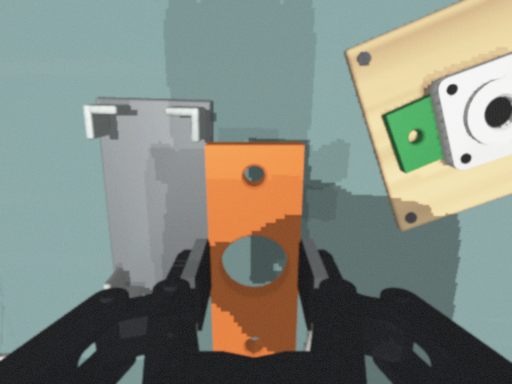

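{"api": "send_rows", "payload": {
  "motion": [
    [0, -0.5, 0, -0.08, 0.8],
    [0, -0.5, 0, -0.16, 0.8],
    [0, -0.5, 0, -0.18, 0.8],
    [0, 0, 0, -0.18, 0.8],
    [0, 0, 0, -0.18, 0.8],
    [0, 0, 0, -0.18, 0.8],
    [0, 0, 0, -0.18, 0.8],
    [0, 0, 0, -0.18, 0.8]
  ]
}}

```text
t: 18.85
position: [0.5076, 0.0062, 0.1181]
tcp_rot: [-1.085, 1.36, -1.349]
force: [-0.5, -0.1, -1.1]
opening: 0.0388
```

{"api": "send_rows", "payload": {
  "motion": [
    [0, 0, 0, -0.18, 0.8],
    [0, 0, 0, -0.18, 0.8],
    [0, 0, 0, -0.18, 0.8],
    [0, 0, 0, -0.18, 0.8],
    [0, 0, 0, -0.18, 0.8],
    [0, 0, 0, -0.15, 0.8],
    [0, 0, 0, -0.1, 0.8],
    [0, 0, 0, 0, 0.8]
  ]
}}

```text
t: 19.85
position: [0.5155, -0.001, 0.1192]
tcp_rot: [-1.5, 0.456, -0.48]
force: [0.3, 0.6, -1.3]
opening: 0.0389
```

Run:
```python
from h import *
goto([.497,.083,.1],89.3)
```

```text
t 19.85 pos [ 0.5155 -0.001   0.1192] open 0.0389 F [ 0.3  0.6 -1.3]
toolx [ 0.826 -0.564  0.009] tooly [ 0.02   0.014 -1.   ] toolz [0.564 0.825 0.023] z yaw 55.7
qpos [-0.01  0.32 -0.41  0.83  0.01  0.59]
d tool cm [-6.29  2.    5.85]
roll (about tool y; down => neg world yaw) -0.587
```

{"api": "send_rows", "payload": {
  "motion": [
    [0, 0, 0, -0.1, 0.8],
    [0, 0, 0, -0.15, 0.8],
    [0, 0, 1, -0.15, 0.8],
    [0, 0, 2, -0.1, 0.8],
    [-0.6, 0, 2, -0.07, 0.8],
    [-0.6, 0, 1.5, 0, 0.8],
    [-0.3, 0, 0.7, 0, 0.8],
    [0, 0, 0, 0, 0.8]
  ]
}}

```text
t: 20.85
position: [0.5139, 0.069, 0.1205]
tcp_rot: [-1.559, 0.006, -0.045]
force: [-0.6, -0.2, -1.2]
opening: 0.0387
```

Run:
```python
from h import *
goto([.497,.083,.1],89.3)
wristcam('pics/w11.png')
```

```text
t 20.85 pos [0.5139 0.069  0.1205] open 0.0387 F [-0.6 -0.2 -1.2]
toolx [ 0.999 -0.033  0.024] tooly [ 0.025  0.012 -1.   ] toolz [0.033 0.999 0.012] z yaw 88.1
qpos [ 0.13  0.32 -0.4   0.82  0.01  0.16]
d tool cm [-1.79  2.02  1.32]
roll (about tool y; down => neg world yaw) -0.02
```

View pics/w11.png

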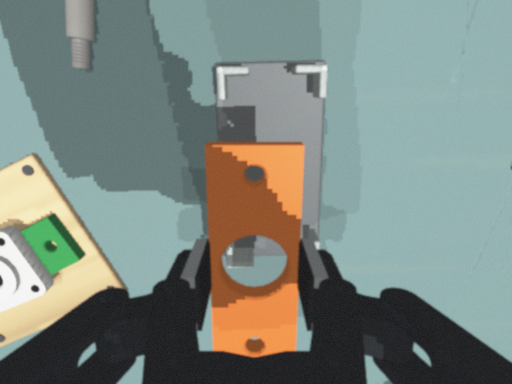

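Run:
```python
from h import *
c,s=wristcam()
im=cv2.imread('pics/w11.png');cv2.imwrite('pics/w11c.png',cv2.resize(im[50:290,180:360],None,fx=2.5,fy=2.5,interpolation=cv2.INTER_CUBIC)[:600])
print(back(c,[(217,68),(326,66)],.032))
```

```text
[[0.42777062 0.05166473 0.032     ]
 [0.42872362 0.11724052 0.032     ]]
```

View pics/w11c.png

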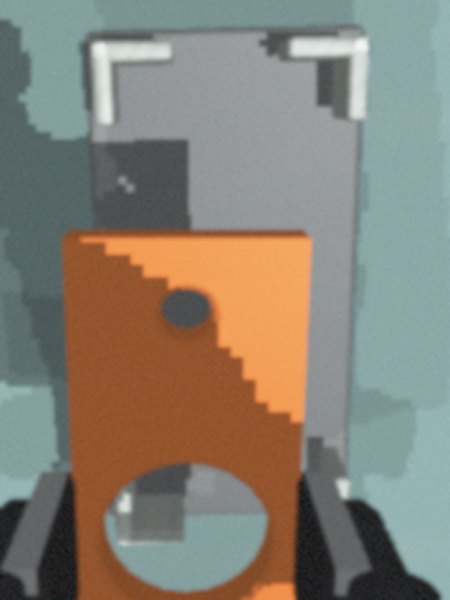

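{"api": "send_rows", "payload": {
  "motion": [
    [-0.9, 0.5, 0.6, -0.02, 0.8],
    [-0.8, 1, 0.6, 0, 0.8],
    [0, 1.5, 0, 0, 0.8],
    [0, 1.3, 0, 0, 0.8],
    [0, 0.7, 0, 0, 0.8],
    [0, 0.2, 0, 0, 0.8],
    [0, 0, 0, 0, 0.8],
    [0, 0, 0, 0, 0.8]
  ]
}}

```text
t: 21.95
position: [0.4959, 0.0818, 0.0646]
tcp_rot: [-1.559, -0.007, -0.029]
force: [0.0, 0.3, -1.4]
opening: 0.0391
```

Run:
```python
from h import *
goto([.4965,.083,.0232],89.2)
wristcam('pics/w12.png')
```

```text
t 21.95 pos [0.4959 0.0818 0.0646] open 0.0391 F [ 0.   0.3 -1.4]
toolx [ 1.    -0.014  0.023] tooly [ 0.023  0.011 -1.   ] toolz [0.014 1.    0.012] z yaw 89.2
qpos [ 0.16  0.36 -0.52  0.67  0.01  0.17]
d tool cm [-0.04  4.14  0.07]
roll (about tool y; down => neg world yaw) 0.0
```

View pics/w12.png

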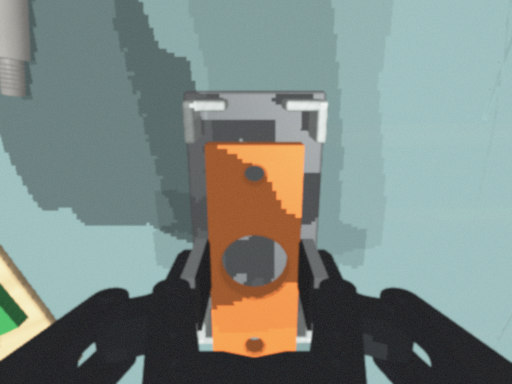

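{"api": "send_rows", "payload": {
  "motion": [
    [0, 0.5, 0, 0, 0.8],
    [0, 0.8, 0, 0, 0.8],
    [0, 0.7, 0, 0, 0.8],
    [0, 0.5, 0, 0, 0.8],
    [0, 0.3, 0, 0, 0.8],
    [0, 0.2, 0, 0, 0.8],
    [0, 0, 0, 0, 0.8],
    [0, 0, 0, 0, 0.8]
  ]
}}

```text
t: 23.0
position: [0.4972, 0.0822, 0.0328]
tcp_rot: [-1.559, -0.008, -0.03]
force: [0.7, 0.1, -1.8]
opening: 0.0392
```

Run:
```python
from h import *
goto([.4965,.083,.0232],89.2)
wristcam('pics/w13.png')
```

```text
t 23.0 pos [0.4972 0.0822 0.0328] open 0.0392 F [ 0.7  0.1 -1.8]
toolx [ 1.    -0.014  0.024] tooly [ 0.024  0.011 -1.   ] toolz [0.014 1.    0.012] z yaw 89.2
qpos [ 0.16  0.4  -0.56  0.59  0.01  0.17]
d tool cm [-0.09  0.96  0.07]
roll (about tool y; down => neg world yaw) -0.0
```

View pics/w13.png

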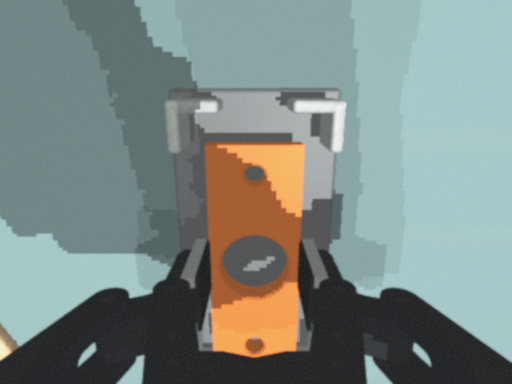

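{"api": "send_rows", "payload": {
  "motion": [
    [-0.05, 0.25, 0, 0, 0.8],
    [0, 0.2, 0, 0, 0.8],
    [0, 0.15, 0, 0, 0.8],
    [0, 0.1, 0, 0, 0.8],
    [0, 0.1, 0, 0, 0.8],
    [0, 0.05, 0, 0, 0.8],
    [0, 0, 0, 0, 0.8],
    [0, 0, 0, 0, 0.8]
  ]
}}

```text
t: 24.05
position: [0.4972, 0.0824, 0.0243]
tcp_rot: [-1.559, -0.008, -0.031]
force: [-1.0, 0.1, 0.3]
opening: 0.0386
```

Run:
```python
from h import *
goto([.4965,.083,.0232],89.2)
```

```text
t 24.05 pos [0.4972 0.0824 0.0243] open 0.0386 F [-1.   0.1  0.3]
toolx [ 1.    -0.014  0.025] tooly [ 0.025  0.012 -1.   ] toolz [0.014 1.    0.012] z yaw 89.2
qpos [ 0.16  0.41 -0.57  0.57  0.01  0.17]
d tool cm [-0.07  0.11  0.06]
roll (about tool y; down => neg world yaw) 0.0
```

{"api": "send_rows", "payload": {
  "motion": [
    [0, 0.07, 0, 0, 0.8],
    [0, 0.05, 0, 0, 0.8],
    [0, 0, 0, 0, 0.6],
    [0, 0, 0, 0, 0.4],
    [0, 0, 0, 0, 0.3],
    [0, 0, 0, 0, 0.25],
    [0, -0.5, 0, 0, 0.2],
    [0, -1, 0, 0, 0.2]
  ]
}}

```text
t: 25.05
position: [0.4966, 0.0821, 0.0383]
tcp_rot: [-1.559, -0.008, -0.03]
force: [-0.2, -0.7, -0.0]
opening: 0.0683
```

{"api": "send_rows", "payload": {
  "motion": [
    [0, -2, 0, 0, 0.1],
    [0, -2.5, 0, 0, 0.1],
    [0, -2.5, 0, 0, 0.1],
    [0, -1, 0, 0, 0.1],
    [0, 0, 0, 0, 0.1],
    [0, 0, 0, 0, 0.1],
    [0, 0, 0, 0, 0.1],
    [0, 0, 0, 0, 0.1]
  ]
}}

```text
t: 26.05
position: [0.4938, 0.0811, 0.1217]
tcp_rot: [-1.559, -0.007, -0.029]
force: [0.5, 0.6, -0.4]
opening: 0.0768
```

Run:
```python
from h import *
goto([.567,-.1235,.12],23)
c,s=wristcam('pics/w14.png')
```

```text
t 26.05 pos [0.4938 0.0811 0.1217] open 0.0768 F [ 0.5  0.6 -0.4]
toolx [ 1.    -0.014  0.023] tooly [ 0.024  0.011 -1.   ] toolz [0.014 1.    0.012] z yaw 89.2
qpos [ 0.16  0.29 -0.44  0.81  0.01  0.17]
d tool cm [  7.61   0.11 -20.35]
roll (about tool y; down => neg world yaw) 1.155
```

View pics/w14.png

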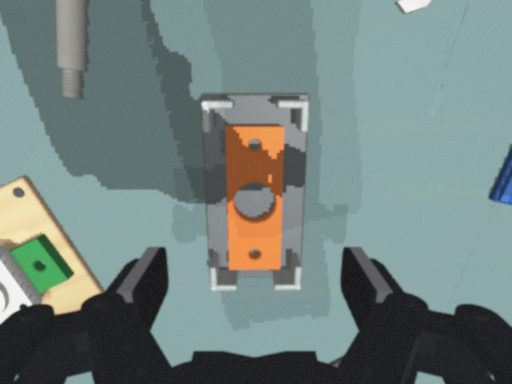

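```bash
cat >> h.py <<'E'
def plan(target,yaw,n=8):
    s,R=st(); d=np.asarray(target)-s['position'];cur=np.arctan2(R[1,2],R[0,2])
    e=(np.radians(yaw)-cur+np.pi)%(2*np.pi)-np.pi
    w=np.array([.5,.9]+[1.2]*(n-5)+[.9,.5,0]);w/=w.sum();a=0
    for k in range(n):
        Rk=Ro.from_rotvec([0,0,e*a]).as_matrix()@R
        print(np.round(100*Rk.T@(d*w[k]),1),round(-e*w[k],3));a+=w[k]
E
python3 - <<'E'
from h import *
plan([.567,-.1235,.12],23,10)
E
```

```text
t 26.1 pos [0.4937 0.0811 0.1217] open 0.0768 F [ 1.4  0.9 -1.1]
toolx [ 1.    -0.014  0.023] tooly [ 0.023  0.011 -1.   ] toolz [0.014 1.    0.012] z yaw 89.2
qpos [ 0.16  0.29 -0.44  0.81  0.01  0.17]
[ 0.4  0.  -1.2] 0.066
[ 0.9  0.  -2. ] 0.118
[ 1.5  0.  -2.5] 0.158
[ 1.9  0.  -2.3] 0.158
[ 2.2  0.1 -1.9] 0.158
[ 2.5  0.1 -1.6] 0.158
[ 2.7  0.1 -1.2] 0.158
[ 2.2  0.1 -0.5] 0.118
[ 1.2  0.  -0.2] 0.066
[0. 0. 0.] 0.0
```

{"api": "send_rows", "payload": {
  "motion": [
    [0.4, 0, -1.2, 0.07, 0],
    [0.9, 0, -2, 0.12, 0],
    [1.5, 0, -2.5, 0.16, 0],
    [1.9, 0, -2.3, 0.16, 0],
    [2.2, 0, -1.9, 0.16, 0],
    [2.5, 0, -1.6, 0.16, 0],
    [2.7, 0, -1.2, 0.16, 0],
    [0, 0, 0, 0, 0]
  ]
}}

```text
t: 27.1
position: [0.5501, -0.0966, 0.1176]
tcp_rot: [-1.396, 0.795, -0.812]
force: [-0.4, -0.2, 0.2]
opening: 0.0858
```

Run:
```python
from h import *
plan([.567,-.1235,.12],23,8)
```

```text
t 27.1 pos [ 0.5501 -0.0966  0.1176] open 0.0858 F [-0.4 -0.2  0.2]
toolx [ 0.511 -0.86  -0.001] tooly [ 0.018  0.012 -1.   ] toolz [0.859 0.511 0.022] z yaw 30.7
qpos [-0.18  0.39 -0.3   0.87  0.02  0.85]
[ 0.2 -0.   0. ] 0.011
[ 0.4 -0.   0. ] 0.019
[ 0.6 -0.   0. ] 0.025
[ 0.6 -0.   0. ] 0.025
[ 0.6 -0.   0.1] 0.025
[ 0.4 -0.   0.1] 0.019
[ 0.2 -0.   0. ] 0.011
[0. 0. 0.] 0.0
```

{"api": "send_rows", "payload": {
  "motion": [
    [0.2, 0, 0, 0.03, 0],
    [0.5, 0, 0, 0.04, 0],
    [0.7, 0, 0, 0.04, 0],
    [0.8, 0, 0, 0.03, 0],
    [0.6, 0, 0.1, 0, 0],
    [0.2, 0, 0.1, 0, 0],
    [0, 0, 0, 0, 0],
    [0, 0, 0, 0, 0]
  ]
}}

```text
t: 28.1
position: [0.5649, -0.1222, 0.1169]
tcp_rot: [-1.349, 0.908, -0.918]
force: [-0.3, -0.8, 0.0]
opening: 0.0856
```

Run:
```python
from h import *
goto([.567,-.1235,.12],23)
c,s=wristcam('pics/w15.png')
im=c['img'];cv2.imwrite('pics/w15c.png',cv2.resize(im[90:290,140:380],None,fx=3,fy=3,interpolation=cv2.INTER_CUBIC)[:600])
```

```text
t 28.1 pos [ 0.5649 -0.1222  0.1169] open 0.0856 F [-0.3 -0.8  0. ]
toolx [ 0.382 -0.924 -0.006] tooly [ 0.016  0.013 -1.   ] toolz [0.924 0.382 0.02 ] z yaw 22.5
qpos [-0.22  0.42 -0.25  0.89  0.02  0.96]
d tool cm [ 0.2  -0.31  0.16]
roll (about tool y; down => neg world yaw) -0.009
```

View pics/w15c.png

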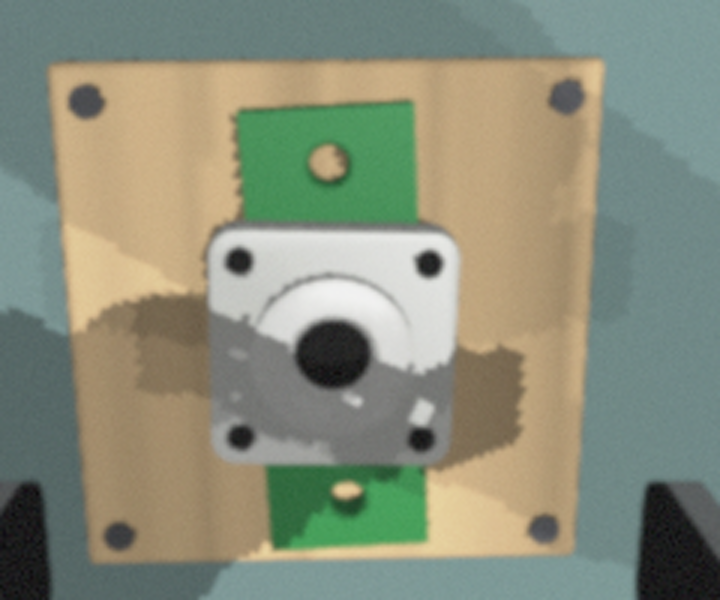

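Run:
```python
from h import *
c,s=wristcam()
f=lambda L:[((u+.5)/3-.5+140,(v+.5)/3-.5+90) for u,v in L]
print(rect(back(c,f([(239,261),(429,264),(421,438),(240,437)]),.030)))
print(back(c,f([(333,354)]),.036))
g=back(c,f([(329,162),(347,491)]),.018);print(g.mean(0),rect(g)[1:])
P=back(c,f([(239,261),(429,264),(421,438),(240,437)]),.030).mean(0)
goto([P[0],P[1],.0345],22.5)
```

```text
(array([ 0.56451043, -0.12109899]), [0.0419, 0.0415, 0.042, 0.0418], [21.3, -68.7, -158.3, 111.2])
[[ 0.56398498 -0.11960864  0.036     ]]
[ 0.56574539 -0.12006759  0.018     ] ([0.0818, 0.0818], [-64.6, 115.4])
t 28.2 pos [ 0.5648 -0.1222  0.1169] open 0.0855 F [-0.4 -0.3 -0.1]
toolx [ 0.382 -0.924 -0.006] tooly [ 0.016  0.013 -1.   ] toolz [0.924 0.382 0.02 ] z yaw 22.5
qpos [-0.22  0.42 -0.25  0.89  0.02  0.96]
d tool cm [-0.06  8.24 -0.16]
roll (about tool y; down => neg world yaw) -0.001
```

{"api": "send_rows", "payload": {
  "motion": [
    [0, 0.7, -0.1, 0.01, 0],
    [0, 1.5, -0.06, 0.01, 0],
    [0, 2, 0, 0, 0],
    [0, 1.5, 0, 0, 0],
    [0, 0.8, 0, 0, 0],
    [0, 0.3, 0, 0, 0],
    [0, 0, 0, 0, 0],
    [0, 0, 0, 0, 0]
  ]
}}

```text
t: 29.2
position: [0.5636, -0.1214, 0.0441]
tcp_rot: [-1.342, 0.925, -0.934]
force: [0.1, -0.1, 0.7]
opening: 0.0852
```

Run:
```python
from h import *
goto([.5645,-.1211,.034],21.5)
wristcam('pics/w16.png')
```

```text
t 29.2 pos [ 0.5636 -0.1214  0.0441] open 0.0852 F [ 0.1 -0.1  0.7]
toolx [ 0.362 -0.932 -0.007] tooly [ 0.015  0.014 -1.   ] toolz [0.932 0.362 0.019] z yaw 21.2
qpos [-0.22  0.49 -0.35  0.72  0.02  0.98]
d tool cm [0.01 1.01 0.07]
roll (about tool y; down => neg world yaw) -0.005
```

View pics/w16.png

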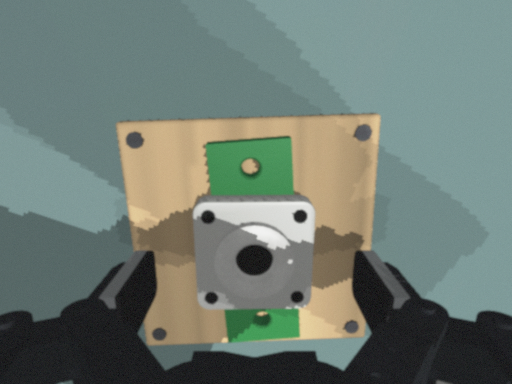

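{"api": "send_rows", "payload": {
  "motion": [
    [0, 0.4, 0, 0, 0],
    [0, 0.4, 0, 0, 0],
    [0, 0.2, 0, 0, 0],
    [0, 0, 0, 0, 0.1],
    [0, 0, 0, 0, 0.2],
    [0, 0, 0, 0, 0.3],
    [0, 0, 0, 0, 0.4],
    [0, 0, 0, 0, 0.5]
  ],
  "squeeze": 45
}}

```text
t: 30.25
position: [0.5647, -0.1215, 0.0348]
tcp_rot: [-1.341, 0.923, -0.935]
force: [0.1, 0.2, -0.9]
opening: 0.0544
```

{"api": "send_rows", "payload": {
  "motion": [
    [0, 0, 0, 0, 0.6],
    [0, 0, 0, 0, 0.6],
    [0, 0, 0, 0, 0.6],
    [0, 0, 0, 0, 0.6],
    [0, -0.3, 0, 0, 0.6],
    [0, -0.4, 0, 0, 0.6],
    [0, 0, 0, 0, 0.6],
    [0, 0, 0, 0, 0.6]
  ]
}}

```text
t: 31.25
position: [0.5643, -0.1215, 0.0419]
tcp_rot: [-1.341, 0.924, -0.935]
force: [-0.5, 0.2, -0.9]
opening: 0.0546
```

Run:
```python
from h import *
goto([.5645,-.1211,.034],21.5)
wristcam('pics/w17.png')
```

```text
t 31.25 pos [ 0.5643 -0.1215  0.0419] open 0.0546 F [-0.5  0.2 -0.9]
toolx [ 0.362 -0.932 -0.006] tooly [ 0.017  0.013 -1.   ] toolz [0.932 0.362 0.021] z yaw 21.2
qpos [-0.22  0.5  -0.35  0.71  0.02  0.98]
d tool cm [-0.03  0.79  0.02]
roll (about tool y; down => neg world yaw) -0.005
```

View pics/w17.png

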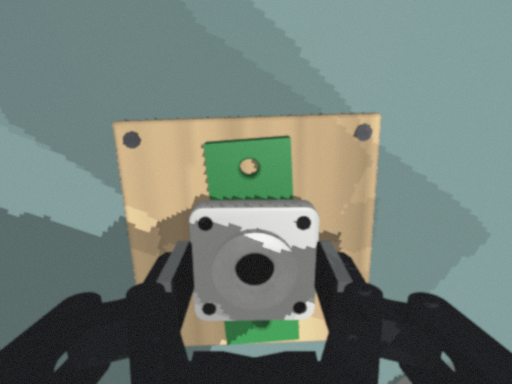

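Lifted cleanly: the cap moved up and the green plate stayed. I'll raise it further, then carry it.

{"api": "send_rows", "payload": {
  "motion": [
    [0, -0.8, 0, 0, 0.6],
    [0, -1.5, 0, 0, 0.6],
    [0, -2, 0, 0, 0.6],
    [0, -1.5, 0, 0, 0.6],
    [0, -0.7, 0, 0, 0.6],
    [0, 0, 0, 0, 0.6],
    [0, 0, 0, 0, 0.6],
    [0, 0, 0, 0, 0.6]
  ]
}}

```text
t: 32.3
position: [0.5634, -0.1225, 0.1122]
tcp_rot: [-1.341, 0.923, -0.936]
force: [-0.4, -0.1, -0.4]
opening: 0.0545
```

Run:
```python
from h import *
plan([.473,.318,.115],76.6,16)
```

```text
t 32.3 pos [ 0.5634 -0.1225  0.1122] open 0.0545 F [-0.4 -0.1 -0.4]
toolx [ 0.362 -0.932 -0.005] tooly [ 0.018  0.013 -1.   ] toolz [0.932 0.362 0.022] z yaw 21.2
qpos [-0.22  0.42 -0.26  0.87  0.02  0.98]
[-1.4  0.   0.2] -0.03
[-2.5  0.   0.5] -0.054
[-3.3  0.   0.8] -0.072
[-3.2  0.   1.1] -0.072
[-3.1  0.   1.3] -0.072
[-3.   0.   1.5] -0.072
[-2.9  0.   1.7] -0.072
[-2.8  0.   1.9] -0.072
[-2.6  0.   2.1] -0.072
[-2.4  0.   2.3] -0.072
[-2.3  0.   2.5] -0.072
[-2.1  0.   2.7] -0.072
[-1.9  0.   2.8] -0.072
[-1.3  0.   2.2] -0.054
[-0.6  0.   1.3] -0.03
[0. 0. 0.] -0.0
```

{"api": "send_rows", "payload": {
  "motion": [
    [-1.4, 0, 0.2, -0.03, 0.6],
    [-2.5, 0, 0.5, -0.05, 0.6],
    [-3.3, 0, 0.8, -0.07, 0.6],
    [-3.2, 0, 1.1, -0.07, 0.6],
    [-3.1, 0, 1.3, -0.07, 0.6],
    [-3, 0, 1.5, -0.07, 0.6],
    [-2.9, 0, 1.7, -0.07, 0.6],
    [-2.8, 0, 1.9, -0.07, 0.6]
  ]
}}

```text
t: 33.3
position: [0.5061, 0.1247, 0.1114]
tcp_rot: [-1.486, 0.525, -0.533]
force: [0.7, -0.5, -1.7]
opening: 0.0543
```

{"api": "send_rows", "payload": {
  "motion": [
    [-2.6, 0, 2.1, -0.07, 0.6],
    [-2.4, 0, 2.3, -0.07, 0.6],
    [-2.3, 0, 2.5, -0.07, 0.6],
    [-2.1, 0, 2.7, -0.07, 0.6],
    [-1.5, 0, 2, -0.07, 0.6],
    [-0.8, 0, 1, -0.03, 0.6],
    [0, 0, 0, 0, 0.6],
    [0, 0, 0, 0, 0.6]
  ]
}}

```text
t: 34.3
position: [0.4575, 0.3022, 0.1113]
tcp_rot: [-1.546, 0.211, -0.215]
force: [-0.2, 0.0, -1.1]
opening: 0.0546
```

Run:
```python
from h import *
plan([.473,.318,.115],76.6,8)
wristcam('pics/w18.png')
```

```text
t 34.3 pos [0.4575 0.3022 0.1113] open 0.0546 F [-0.2  0.  -1.1]
toolx [ 0.963 -0.268  0.   ] tooly [ 0.004  0.014 -1.   ] toolz [0.268 0.963 0.015] z yaw 74.4
qpos [ 0.58  0.38 -0.33  0.85  0.01  0.85]
[ 0.1 -0.   0.2] -0.003
[ 0.2 -0.   0.3] -0.005
[ 0.2 -0.1  0.4] -0.007
[ 0.2 -0.1  0.4] -0.007
[ 0.2 -0.1  0.4] -0.007
[ 0.2 -0.   0.3] -0.005
[ 0.1 -0.   0.1] -0.003
[0. 0. 0.] -0.0
```

View pics/w18.png

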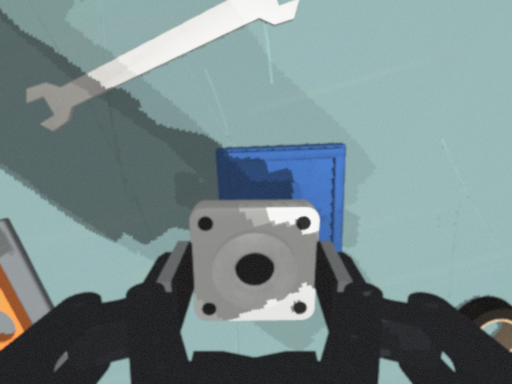

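Run:
```python
from h import *
c,s=wristcam()
P=back(c,[(217.5,149.5),(345,144.5)],.012);print(P,rect(P)[1:])
v=P[1]-P[0];v/=np.linalg.norm(v);n=np.array([v[1],-v[0],0]);print('centre',P.mean(0)+n*.046, P.mean(0)-n*.046)
```

```text
[[0.41598874 0.29073283 0.012     ]
 [0.43616985 0.37534521 0.012     ]] ([0.087, 0.087], [76.6, -103.4])
centre [0.47082417 0.32236681 0.012     ] [0.38133442 0.34371123 0.012     ]
```

{"api": "send_rows", "payload": {
  "motion": [
    [0.3, 0.5, 0.5, -0.02, 0.6],
    [0.3, 1, 0.8, -0.02, 0.6],
    [0.2, 1, 0.5, 0, 0.6],
    [0, 1.2, 0.1, 0, 0.6],
    [0, 0.8, 0, 0, 0.6],
    [0, 0.4, 0, 0, 0.6],
    [0, 0, 0, 0, 0.6],
    [0, 0, 0, 0, 0.6]
  ]
}}

```text
t: 35.4
position: [0.4716, 0.3185, 0.0582]
tcp_rot: [-1.55, 0.181, -0.183]
force: [0.0, 0.6, -0.9]
opening: 0.0544
```

Run:
```python
from h import *
goto([.4715,.320,.0255],76.6)
wristcam('pics/w19.png')
```

```text
t 35.4 pos [0.4716 0.3185 0.0582] open 0.0544 F [ 0.   0.6 -0.9]
toolx [ 0.973 -0.23  -0.   ] tooly [ 0.003  0.013 -1.   ] toolz [0.23  0.973 0.013] z yaw 76.7
qpos [ 0.59  0.47 -0.35  0.75  0.01  0.82]
d tool cm [-0.04  3.27  0.1 ]
roll (about tool y; down => neg world yaw) 0.002
```

View pics/w19.png

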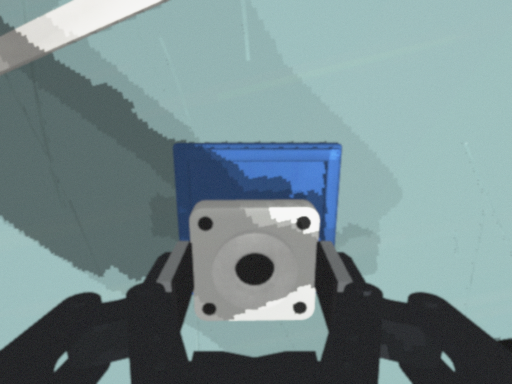

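Run:
```python
from h import *
c,s=wristcam()
P=back(c,[(174.5,147.5),(341,147.5)],.012);print(P,rect(P)[1:])
v=P[1]-P[0];v/=np.linalg.norm(v);n=np.array([v[1],-v[0],0]);print('centre',P.mean(0)+n*.046)
```

```text
[[0.41760201 0.29070131 0.012     ]
 [0.43772314 0.37523244 0.012     ]] ([0.0869, 0.0869], [76.6, -103.4])
centre [0.47241229 0.322315   0.012     ]
```

{"api": "send_rows", "payload": {
  "motion": [
    [0, 0.3, 0.15, 0, 0.6],
    [0, 0.6, 0, 0, 0.6],
    [0, 0.6, 0, 0, 0.6],
    [0, 0.4, 0, 0, 0.6],
    [0, 0.3, 0, 0, 0.6],
    [0, 0.2, 0, 0, 0.6],
    [0, 0, 0, 0, 0.6],
    [0, 0, 0, 0, 0.6]
  ]
}}

```text
t: 36.5
position: [0.4724, 0.3206, 0.033]
tcp_rot: [-1.549, 0.18, -0.184]
force: [0.8, 0.6, -1.3]
opening: 0.0543
```

Run:
```python
from h import *
goto([.4715,.3205,.025],76.6)
wristcam('pics/w20.png')
```

```text
t 36.5 pos [0.4724 0.3206 0.033 ] open 0.0543 F [ 0.8  0.6 -1.3]
toolx [ 0.973 -0.23   0.001] tooly [ 0.004  0.014 -1.   ] toolz [0.23  0.973 0.014] z yaw 76.7
qpos [ 0.59  0.5  -0.37  0.69  0.01  0.82]
d tool cm [-0.09  0.8  -0.04]
roll (about tool y; down => neg world yaw) 0.002
```

View pics/w20.png

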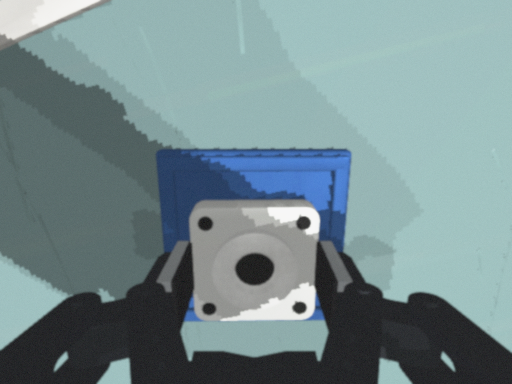

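{"api": "send_rows", "payload": {
  "motion": [
    [0, 0.25, 0, 0, 0.6],
    [0, 0.2, 0, 0, 0.6],
    [0, 0.15, 0, 0, 0.6],
    [0, 0.1, 0, 0, 0.6],
    [0, 0.1, 0, 0, 0.6],
    [0, 0.05, 0, 0, 0.6],
    [0, 0, 0, 0, 0.6],
    [0, 0, 0, 0, 0.6]
  ]
}}

```text
t: 37.55
position: [0.4727, 0.3208, 0.025]
tcp_rot: [-1.548, 0.18, -0.184]
force: [-0.1, -0.7, 0.1]
opening: 0.0545
```

{"api": "send_rows", "payload": {
  "motion": [
    [0, 0.05, 0, 0, 0.6],
    [0, 0.03, 0, 0, 0.6],
    [0, 0, 0, 0, 0.6],
    [0, 0, 0, 0, 0.6],
    [0, 0, 0, 0, 0.3],
    [0, 0, 0, 0, 0.2],
    [0, 0, 0, 0, 0.1],
    [0, 0, 0, 0, 0.1]
  ]
}}

```text
t: 38.55
position: [0.4731, 0.3211, 0.0242]
tcp_rot: [-1.548, 0.179, -0.185]
force: [0.1, 0.5, 0.1]
opening: 0.0771
```

Run:
```python
from h import *
st()
wristcam('pics/w21.png')
```

```text
t 38.55 pos [0.4731 0.3211 0.0242] open 0.0771 F [0.1 0.5 0.1]
toolx [ 0.973 -0.23   0.002] tooly [ 0.005  0.015 -1.   ] toolz [0.23  0.973 0.016] z yaw 76.7
qpos [ 0.59  0.51 -0.38  0.67  0.01  0.82]
```

View pics/w21.png

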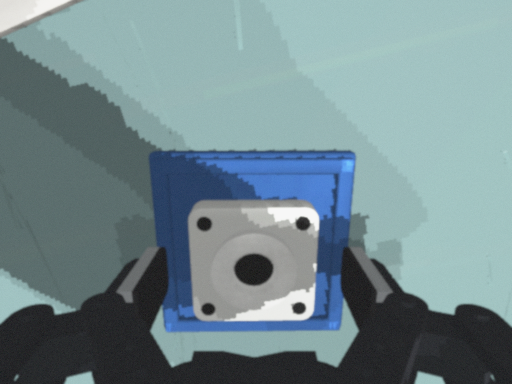

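{"api": "send_rows", "payload": {
  "motion": [
    [0, -0.5, 0, 0, 0],
    [0, -1.5, 0, 0, 0],
    [0, -2.5, 0, 0, 0],
    [0, -2.5, 0, 0, 0],
    [0, -1.5, 0, 0, 0],
    [0, -0.5, 0, 0, 0],
    [0, 0, 0, 0, 0],
    [0, 0, 0, 0, 0]
  ]
}}

```text
t: 39.6
position: [0.4732, 0.32, 0.1218]
tcp_rot: [-1.546, 0.177, -0.187]
force: [-0.4, 0.1, -1.5]
opening: 0.0852
```

Run:
```python
from h import *
plan([.566,-.121,.12],25,16)
c,s=wristcam('pics/w22.png')
im=c['img'];cv2.imwrite('pics/w22c.png',cv2.resize(im[90:290,140:380],None,fx=3,fy=3,interpolation=cv2.INTER_CUBIC)[:600])
```

```text
t 39.6 pos [0.4732 0.32   0.1218] open 0.0852 F [-0.4  0.1 -1.5]
toolx [ 0.973 -0.23   0.004] tooly [ 0.008  0.017 -1.   ] toolz [0.23  0.973 0.018] z yaw 76.7
qpos [ 0.59  0.4  -0.26  0.89  0.01  0.82]
[ 0.6 -0.  -1.3] 0.028
[ 1.1 -0.  -2.3] 0.051
[ 1.7 -0.  -2.9] 0.068
[ 1.9 -0.  -2.8] 0.068
[ 2.1 -0.  -2.7] 0.068
[ 2.2 -0.  -2.5] 0.068
[ 2.4 -0.  -2.4] 0.068
[ 2.6 -0.  -2.2] 0.068
[ 2.7 -0.  -2. ] 0.068
[ 2.8 -0.  -1.8] 0.068
[ 2.9 -0.  -1.7] 0.068
[ 3.1 -0.  -1.4] 0.068
[ 3.1  0.  -1.2] 0.068
[ 2.4  0.  -0.8] 0.051
[ 1.4  0.  -0.4] 0.028
[0. 0. 0.] 0.0
```

View pics/w22c.png

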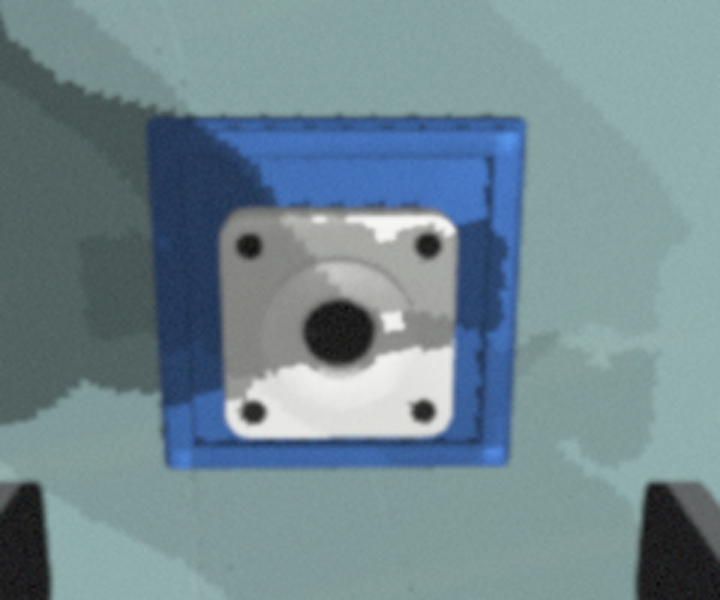

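Run:
```python
from h import *
c,s=wristcam()
f=lambda L:[((u+.5)/3-.5+140,(v+.5)/3-.5+90) for u,v in L]
print(rect(back(c,f([(150,120),(525,120),(507,465),(168,467)]),.012)))
print(rect(back(c,f([(249,246),(428,246),(424,411),(253,412)]),.020)))
```

```text
(array([0.46907563, 0.3230594 ]), [0.0876, 0.0884, 0.0878, 0.0884], [76.6, -13.3, -103.4, 166.6])
(array([0.47388505, 0.32195865]), [0.0419, 0.0416, 0.0421, 0.0417], [76.5, -13.3, -103.3, 166.5])
```

{"api": "send_rows", "payload": {
  "motion": [
    [0.6, 0, -1.3, 0.03, 0],
    [1.1, 0, -2.3, 0.05, 0],
    [1.7, 0, -2.9, 0.07, 0],
    [1.9, 0, -2.8, 0.07, 0],
    [2.1, 0, -2.7, 0.07, 0],
    [2.2, 0, -2.5, 0.07, 0],
    [2.4, 0, -2.4, 0.07, 0],
    [2.6, 0, -2.2, 0.07, 0]
  ]
}}

```text
t: 40.7
position: [0.518, 0.0696, 0.1144]
tcp_rot: [-1.478, 0.592, -0.587]
force: [0.5, 0.6, 0.2]
opening: 0.0858
```

{"api": "send_rows", "payload": {
  "motion": [
    [2.7, 0, -2, 0.07, 0],
    [2.8, 0, -1.8, 0.07, 0],
    [2.9, 0, -1.7, 0.07, 0],
    [3.1, 0, -1.4, 0.07, 0],
    [2.2, 0, -0.8, 0.05, 0],
    [1.2, 0, -0.4, 0.03, 0],
    [0, 0, 0, 0, 0],
    [0, 0, 0, 0, 0]
  ]
}}

```text
t: 41.7
position: [0.5408, -0.1112, 0.1094]
tcp_rot: [-1.377, 0.896, -0.878]
force: [0.4, 0.4, -1.2]
opening: 0.0855
```

Run:
```python
from h import *
plan([.566,-.121,.12],25,8)
c,s=wristcam('pics/w23.png')
```

```text
t 41.7 pos [ 0.5408 -0.1112  0.1094] open 0.0855 F [ 0.4  0.4 -1.2]
toolx [ 0.416 -0.909 -0.012] tooly [-0.007  0.01  -1.   ] toolz [ 0.909  0.416 -0.002] z yaw 24.6
qpos [-0.21  0.4  -0.3   0.88  0.01  0.93]
[ 0.2 -0.1  0.1] -0.001
[ 0.3 -0.2  0.3] -0.001
[ 0.4 -0.2  0.4] -0.001
[ 0.4 -0.2  0.4] -0.001
[ 0.4 -0.2  0.4] -0.001
[ 0.3 -0.2  0.3] -0.001
[ 0.2 -0.1  0.1] -0.001
[0. 0. 0.] -0.0
```

View pics/w23.png

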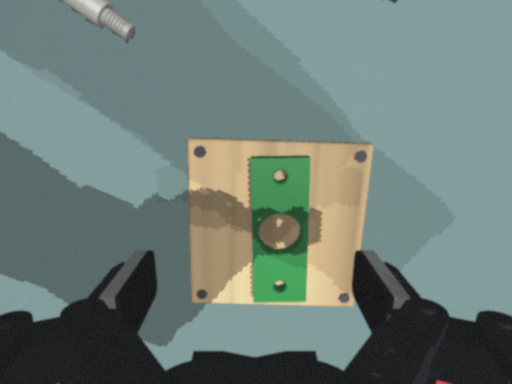

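Run:
```python
from h import *
c,s=wristcam()
g=back(c,[(280,176.5),(279.5,285.5)],.018);print(g.mean(0),rect(g)[1:])
print(back(c,[(280,232)],.018))
P=g.mean(0);goto([P[0],P[1],.0225],25)
```

```text
[ 0.56607869 -0.12092598  0.018     ] ([0.0828, 0.0828], [-64.4, 115.6])
[[ 0.56571749 -0.11975612  0.018     ]]
t 41.8 pos [ 0.541  -0.1109  0.1095] open 0.0853 F [ 0.  -1.1 -0.6]
toolx [ 0.417 -0.909 -0.012] tooly [-0.006  0.01  -1.   ] toolz [ 0.909  0.417 -0.001] z yaw 24.6
qpos [-0.21  0.4  -0.3   0.88  0.01  0.93]
d tool cm [2.06 8.67 1.88]
roll (about tool y; down => neg world yaw) -0.006
```

{"api": "send_rows", "payload": {
  "motion": [
    [0.5, 0, 0.5, -0.01, 0.2],
    [0.8, 0.5, 0.7, 0, 0.2],
    [0.6, 1, 0.6, 0, 0.2],
    [0, 1.5, 0, 0, 0.2],
    [0, 1.5, 0, 0, 0.2],
    [0, 1, 0, 0, 0.2],
    [0, 0.5, 0, 0, 0.2],
    [0, 0, 0, 0, 0.2]
  ]
}}

```text
t: 42.8
position: [0.5656, -0.1185, 0.0434]
tcp_rot: [-1.383, 0.887, -0.865]
force: [-0.0, -0.1, 0.4]
opening: 0.0681
```

Run:
```python
from h import *
goto([.566,-.121,.0230],25.3)
wristcam('pics/w24.png')
```

```text
t 42.8 pos [ 0.5656 -0.1185  0.0434] open 0.0681 F [-0.  -0.1  0.4]
toolx [ 0.429 -0.903 -0.014] tooly [-0.009  0.011 -1.   ] toolz [ 0.903  0.429 -0.004] z yaw 25.4
qpos [-0.21  0.51 -0.32  0.76  0.01  0.92]
d tool cm [ 0.27  2.04 -0.06]
roll (about tool y; down => neg world yaw) 0.002
```

View pics/w24.png

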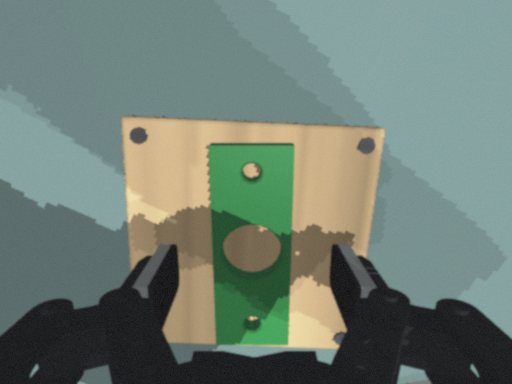

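{"api": "send_rows", "payload": {
  "motion": [
    [0.2, 0.4, -0.05, 0, 0.2],
    [0.05, 0.6, 0, 0, 0.2],
    [0, 0.5, 0, 0, 0.2],
    [0, 0.3, 0, 0, 0.2],
    [0, 0.2, 0, 0, 0.2],
    [0, 0, 0, 0, 0.2],
    [0, 0, 0, 0, 0.2],
    [0, 0, 0, 0, 0.2]
  ]
}}

```text
t: 43.85
position: [0.5675, -0.1213, 0.0237]
tcp_rot: [-1.381, 0.884, -0.867]
force: [0.4, -0.1, 0.6]
opening: 0.0682
```

Run:
```python
from h import *
goto([.566,-.121,.0230],25.3)
```

```text
t 43.85 pos [ 0.5675 -0.1213  0.0237] open 0.0682 F [ 0.4 -0.1  0.6]
toolx [ 0.429 -0.903 -0.012] tooly [-0.006  0.01  -1.   ] toolz [ 0.903  0.429 -0.001] z yaw 25.4
qpos [-0.22  0.53 -0.34  0.71  0.01  0.91]
d tool cm [-0.09  0.07 -0.12]
roll (about tool y; down => neg world yaw) 0.002
```

{"api": "send_rows", "payload": {
  "motion": [
    [-0.05, 0, -0.1, 0, 0.35],
    [0, 0, 0, 0, 0.45],
    [0, 0, 0, 0, 0.55],
    [0, 0, 0, 0, 0.8],
    [0, 0, 0, 0, 0.8],
    [0, 0, 0, 0, 0.8],
    [0, 0, 0, 0, 0.8],
    [0, 0, 0, 0, 0.8]
  ],
  "squeeze": 35
}}

```text
t: 44.85
position: [0.5665, -0.1213, 0.0242]
tcp_rot: [-1.381, 0.884, -0.868]
force: [-0.6, 0.7, -0.2]
opening: 0.0384
```

{"api": "send_rows", "payload": {
  "motion": [
    [0, -0.3, 0, 0, 0.8],
    [0, -0.6, 0, 0, 0.8],
    [0, -1.2, 0, 0, 0.8],
    [0, -2, 0, 0, 0.8],
    [0, -2, 0, 0, 0.8],
    [0, -1.5, 0, 0, 0.8],
    [0, -0.7, 0, 0, 0.8],
    [0, 0, 0, 0, 0.8]
  ]
}}

```text
t: 45.85
position: [0.5672, -0.1222, 0.1128]
tcp_rot: [-1.381, 0.883, -0.869]
force: [0.4, 0.9, -0.6]
opening: 0.0389
```

Run:
```python
from h import *
plan([.4965,.083,.115],89.2,12)
wristcam('pics/w25.png')
```

```text
t 45.85 pos [ 0.5672 -0.1222  0.1128] open 0.0389 F [ 0.4  0.9 -0.6]
toolx [ 0.429 -0.903 -0.011] tooly [-0.004  0.01  -1.   ] toolz [0.903 0.429 0.001] z yaw 25.4
qpos [-0.22  0.44 -0.23  0.91  0.01  0.91]
[-1.   0.   0.1] -0.05
[-1.7  0.   0.3] -0.089
[-2.3  0.   0.6] -0.119
[-2.2 -0.   0.8] -0.119
[-2.1 -0.   1.1] -0.119
[-1.9 -0.   1.3] -0.119
[-1.7 -0.   1.5] -0.119
[-1.5 -0.   1.7] -0.119
[-1.3 -0.   1.9] -0.119
[-0.8 -0.   1.5] -0.089
[-0.4 -0.   0.9] -0.05
[0. 0. 0.] -0.0
```

View pics/w25.png

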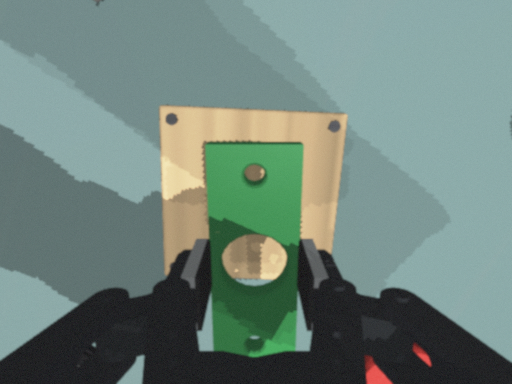

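{"api": "send_rows", "payload": {
  "motion": [
    [-1, 0, 0.1, -0.05, 0.8],
    [-1.7, 0, 0.3, -0.09, 0.8],
    [-2.3, 0, 0.6, -0.12, 0.8],
    [-2.2, 0, 0.8, -0.12, 0.8],
    [-2.1, 0, 1.1, -0.12, 0.8],
    [-1.9, 0, 1.3, -0.12, 0.8],
    [-1.7, 0, 1.5, -0.12, 0.8],
    [-1.5, 0, 1.7, -0.12, 0.8]
  ]
}}

```text
t: 46.9
position: [0.5002, 0.0415, 0.1084]
tcp_rot: [-1.553, 0.193, -0.162]
force: [0.6, -0.1, -0.4]
opening: 0.039
```

{"api": "send_rows", "payload": {
  "motion": [
    [-1, 0, 1.5, -0.1, 0.8],
    [-0.5, 0, 0.8, -0.07, 0.8],
    [0, 0, 0, 0, 0.8],
    [0, 0, 0, 0, 0.8],
    [0, 0, 0, 0, 0.8],
    [0, 0, 0, 0, 0.8],
    [0, 0, 0, 0, 0.8],
    [0, 0, 0, 0, 0.8]
  ]
}}

```text
t: 47.9
position: [0.4853, 0.0692, 0.1062]
tcp_rot: [-1.559, 0.055, -0.015]
force: [-0.0, -0.2, -0.5]
opening: 0.0389
```

Run:
```python
from h import *
goto([.4965,.083,.07],89.2)
wristcam('pics/w26.png')
```

```text
t 47.9 pos [0.4853 0.0692 0.1062] open 0.0389 F [-0.  -0.2 -0.5]
toolx [ 0.999 -0.044 -0.026] tooly [-0.025  0.012 -1.   ] toolz [0.045 0.999 0.011] z yaw 87.4
qpos [ 0.13  0.32 -0.44  0.83  0.02  0.18]
d tool cm [1.15 3.61 1.39]
roll (about tool y; down => neg world yaw) -0.031
```

View pics/w26.png

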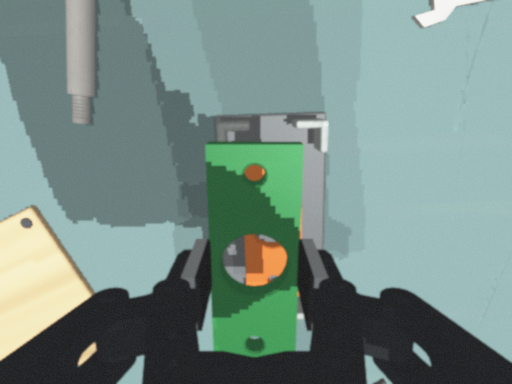

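{"api": "send_rows", "payload": {
  "motion": [
    [0.4, 0.3, 0.5, -0.02, 0.8],
    [0.5, 0.7, 0.6, -0.01, 0.8],
    [0.2, 1, 0.25, 0, 0.8],
    [0, 0.7, 0, 0, 0.8],
    [0, 0.3, 0, 0, 0.8],
    [0, 0, 0, 0, 0.8],
    [0, 0, 0, 0, 0.8],
    [0, 0, 0, 0, 0.8]
  ]
}}

```text
t: 48.95
position: [0.4964, 0.0838, 0.0735]
tcp_rot: [-1.559, 0.03, 0.011]
force: [-0.2, 0.4, -0.8]
opening: 0.0388
```

Run:
```python
from h import *
goto([.4965,.083,.0345],89.2)
wristcam('pics/w27.png')
```

```text
t 48.95 pos [0.4964 0.0838 0.0735] open 0.0388 F [-0.2  0.4 -0.8]
toolx [ 1.    -0.012 -0.026] tooly [-0.026  0.012 -1.   ] toolz [0.012 1.    0.012] z yaw 89.3
qpos [ 0.16  0.38 -0.46  0.76  0.02  0.17]
d tool cm [ 0.11  3.9  -0.13]
roll (about tool y; down => neg world yaw) 0.002
```

View pics/w27.png

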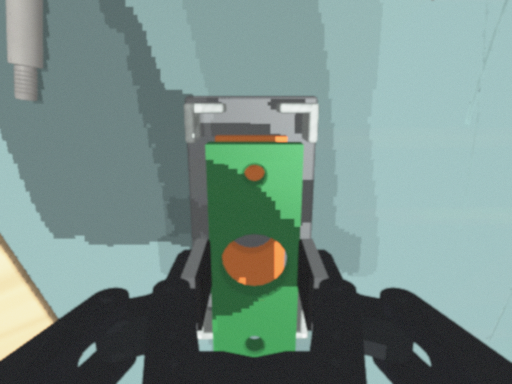

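{"api": "send_rows", "payload": {
  "motion": [
    [0.1, 0.4, -0.13, 0, 0.8],
    [0, 0.7, 0, 0, 0.8],
    [0, 0.7, 0, 0, 0.8],
    [0, 0.5, 0, 0, 0.8],
    [0, 0.3, 0, 0, 0.8],
    [0, 0.2, 0, 0, 0.8],
    [0, 0, 0, 0, 0.8],
    [0, 0, 0, 0, 0.8]
  ]
}}

```text
t: 50.0
position: [0.4968, 0.0827, 0.0435]
tcp_rot: [-1.559, 0.03, 0.011]
force: [-0.1, -0.4, -0.7]
opening: 0.0384
```

Run:
```python
from h import *
goto([.4965,.083,.0345],89.2)
wristcam('pics/w28.png')
```

```text
t 50.0 pos [0.4968 0.0827 0.0435] open 0.0384 F [-0.1 -0.4 -0.7]
toolx [ 1.    -0.012 -0.026] tooly [-0.026  0.012 -1.   ] toolz [0.012 1.    0.012] z yaw 89.3
qpos [ 0.16  0.41 -0.49  0.69  0.02  0.17]
d tool cm [-0.    0.9   0.02]
roll (about tool y; down => neg world yaw) 0.002
```

View pics/w28.png

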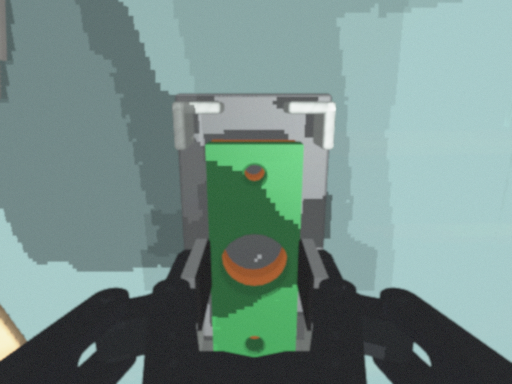

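Well aligned over the orange plate; lower slowly.

{"api": "send_rows", "payload": {
  "motion": [
    [0, 0.25, 0, 0, 0.8],
    [0, 0.2, 0, 0, 0.8],
    [0, 0.15, 0, 0, 0.8],
    [0, 0.1, 0, 0, 0.8],
    [0, 0.1, 0, 0, 0.8],
    [0, 0.05, 0, 0, 0.8],
    [0, 0, 0, 0, 0.8],
    [0, 0, 0, 0, 0.8]
  ]
}}

```text
t: 51.05
position: [0.4968, 0.0828, 0.0349]
tcp_rot: [-1.558, 0.029, 0.01]
force: [-0.3, 0.4, 0.4]
opening: 0.039
```

{"api": "send_rows", "payload": {
  "motion": [
    [0, 0.07, 0, 0, 0.8],
    [0, 0.05, 0, 0, 0.8],
    [0, 0, 0, 0, 0.8],
    [0, 0, 0, 0, 0.6],
    [0, 0, 0, 0, 0.4],
    [0, 0, 0, 0, 0.3],
    [0, 0, 0, 0, 0.2],
    [0, 0, 0, 0, 0.2]
  ]
}}

```text
t: 52.05
position: [0.4971, 0.0829, 0.0342]
tcp_rot: [-1.558, 0.029, 0.009]
force: [-0.3, -1.4, -0.4]
opening: 0.0684
```

{"api": "send_rows", "payload": {
  "motion": [
    [0, -0.5, 0, 0, 0.1],
    [0, -1.5, 0, 0, 0.1],
    [0, -2.5, 0, 0, 0.1],
    [0, -2.5, 0, 0, 0.1],
    [0, -2, 0, 0, 0.1],
    [0, -1, 0, 0, 0],
    [0, 0, 0, 0, 0],
    [0, 0, 0, 0, 0]
  ]
}}

```text
t: 53.05
position: [0.4989, 0.0815, 0.1376]
tcp_rot: [-1.559, 0.03, 0.01]
force: [0.3, -0.3, -0.7]
opening: 0.0852
```

Run:
```python
from h import *
st()
c,s=wristcam('pics/w29.png')
im=c['img'];cv2.imwrite('pics/w29c.png',cv2.resize(im[80:300,180:340],None,fx=2.7,fy=2.7,interpolation=cv2.INTER_CUBIC)[:600])
c=camera('top');cv2.imwrite('pics/top1.png',c['img'])
c=camera('scene');cv2.imwrite('pics/scene1.png',c['img'])
```

```text
t 53.05 pos [0.4989 0.0815 0.1376] open 0.0852 F [ 0.3 -0.3 -0.7]
toolx [ 1.    -0.012 -0.026] tooly [-0.025  0.012 -1.   ] toolz [0.012 1.    0.012] z yaw 89.3
qpos [ 0.15  0.31 -0.36  0.92  0.02  0.16]
```

View pics/w29c.png

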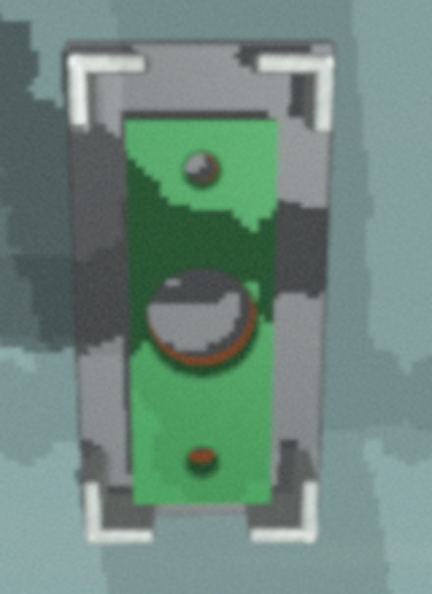

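View pics/scene1.png

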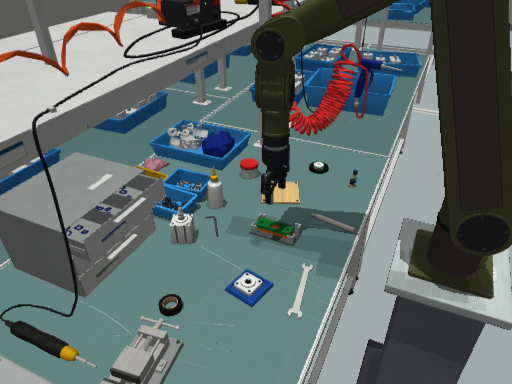

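View pics/top1.png

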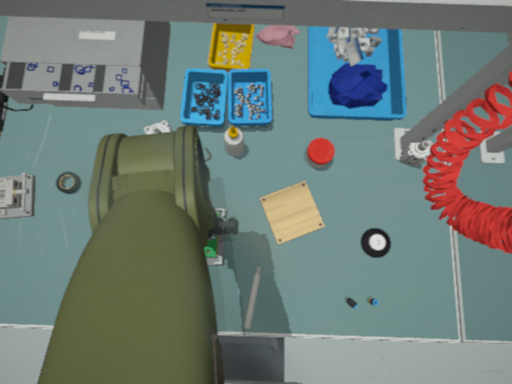

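Run:
```python
from h import *
c,s=wristcam()
f=lambda L:[((u+.5)/2.7-.5+180,(v+.5)/2.7-.5+80) for u,v in L]
g=back(c,f([(201,168),(202,461)]),.028);print(g.mean(0),rect(g)[1:])
print(rect(back(c,f([(67,58),(332,58),(316,541),(90,541)]),.032)))
```

```text
[0.49744453 0.08429421 0.028     ] ([0.0836, 0.0836], [-0.5, 179.5])
(array([0.49515383, 0.08428499]), [0.0666, 0.135, 0.0655, 0.1346], [89.3, -0.5, -91.1, 180.0])
```

Everything is in place: the green plate is 2 mm off the rack centre and parallel to it. The gripper is clear, so I'm handing in.

Run:
```python
from station import job_done
print(job_done())
```

```text
the job is handed in; nothing more can be done
None
```

I took the stack apart from the top down and set every piece in its place. The job was handed in at about 53 s of the 122 s allowed; handing in reports no verdict. At hand-in the gripper was open, about 10 cm above the rack and touching nothing.

| Piece | Place | Last check |
|---|---|---|
| Piston | Round black rest | Well centred by eye in the close-up; still there in the final top view |
| Orange plate | Rack, bottom of the pile | Looked central by eye, not measured; later pictures show it under the green plate |
| End cap | Blue seat | About 5 mm off centre (limit 14 mm), square to within a degree, inside the lips |
| Green plate | Rack, on the orange plate | About 2 mm off centre, parallel to the rack |

- **Flatness and height:** I judged these from the pictures and the touch-down heights; I did not measure tilt directly.
- **Bystanders:** the oil bottle and grease pot look unmoved in the top view.
- **Joint limit:** carrying the orange plate, the last joint reached its limit, so I turned the grip half a turn the other way before setting it down.
- **Tool tilt:** the tool stayed tilted by up to about 0.03 rad through the later moves. The pieces settled flat on release as far as the pictures show.
- **Camera disagreement:** the top and wrist cameras differed by up to about 5 mm on the seat's position, so I placed the cap between the two readings.

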